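# Fit the battery pack and cover of a parcel scale

### The arm

A 6-joint arm with a two-finger parallel gripper is mounted at the origin on the work surface. World frame = base frame: x ahead of the robot, y to its left, z up, the work surface at z = 0. Lengths are in m, angles in rad, forces in N, time in s.
With the tool pointing down it reaches from about 0.4 to 0.825 m from the base axis. Payload 7 kg.
Tool frame: the origin (TCP) lies at the very end of the fingers, on their centre line; the grasp point (between the pads) lies 19 mm behind it; z points along the fingers, y is the line along which they close (so a half turn about z gives the same grasp; the last joint's range is limited). The gripper opens to 85 mm and grips with 20 to 120 N. Pads are 22 mm wide; open, the fingers measure 114 mm over their backs; the gripper's body (76 mm by 85 mm) begins 54 mm behind the grasp point. The pads swing forward as they close: fully open they stand 13 mm farther back than shut.
Start: joints at [-1.044, 0.359, 0.012, 0, -1.224, -0.288], TCP at [0.16, -0.656, 0.205] pointing down, gripper open.
Joint ranges: [-3.07, 3.07], [-1.43, 2.12], [-1.02, 1.25], [-3.03, 1.67], [-3.05, -0], [-3.03, 3.03]. Speed limits (rad/s): [2.39, 2.39, 3.01, 3.14, 3.14, 3.14].

### API

Orientations are given as a unit quaternion [w, x, y, z].
In Python, from station import robot gives the robot as it stands. The module is installed in compiled form; this text tells all that it offers.
- The arm moves only by the tool jog_arm, never from a script. Its argument "series" is a list of rows, each a list of 7 numbers: the shift along the tool's x, y, z in m, then the turn, a rotation vector about the tool's x, y, z in rad, then the finger opening in m, from 0 to 0.0854. A call has 1 to 8 rows; each row is the pose to reach, as a shift and turn from the pose commanded when the call began, along the tool's axes at that moment; what a row does not reach only later rows make up. A row lasts 1/12 s, in which the tool goes at most 41.7 mm and 7.16 degrees, less where a joint would pass 70% of its speed; a pose out of reach is approached as far as the arm can. A call with a gripper value outside its range is refused whole. The fingers move at their own pace and stop on an object; "newtons" is the grip in N (left out, the last holds). Time passes only in rows, so rows that repeat a pose let the fingers close. It gives the time, the measured TCP pose, the force, the opening and the grip force at its end, in the units of the state.
- robot.get_obs(): the state, without advancing time (a new reading comes with each control period).
- robot.grab_frame(name): name is "scene" or "top" or "wrist"; returns the picture (480x640x3 uint8, blue, green, red); there is no depth.
- robot.camera_info(name): a dict with "K" (3x3 intrinsics, pixels), "rvec" (rotation vector, rad) and "tvec" (3), from world to camera coordinates, as OpenCV has them. Camera axes: x right, y down, z forward; pixel columns grow to the right and rows downward; lengths in m; the calibration is good to about 2 mm. A picture is of the moment at which its call begins: read the wrist's pose just before it. camera_info takes no time and is no camera call; for the wrist camera it gives the pose at the moment of the call.
- robot.close_job(): hands the job in; it is judged then, once.
The state is a dict: "t": time; "q": joint angles; "qd": joint speeds; "effort": joint torques, N m; "tcp_pos": TCP position; "ee_rot": TCP orientation; "force": force on the tool from outside, world axes, zero at the start; "moment": the same for the moment, N m; "finger_gap": opening from 0.0 (shut) to 1.0 (fully open); "gripper_force": force on a finger pad.
Only numpy, scipy, OpenCV 4.12 (cv2) and the standard library are available. Lean on these libraries where they do the work, as an engineer would, in place of code of your own. Each camera call takes 0.05 s, during which the arm holds its last target. There are 200 camera calls.

### The job

A parcel scale lies upside down on the packing bench with its battery bay open. Put the battery pack down into the bay, then lay the cover on its guides and slide it in fully home, until its springy tab clicks behind the catch and holds by itself. Push lightly, with no more than about 15 N, so that the catch is not strained, and leave the other things on the bench where they are.

Things in the scene. Friction and masses are not known exactly. Their poses are not given: they have to be found in the camera images.
- scale: Small parcel scale standing firm upside down on its 248 x 208 mm pan: light grey housing 220 (x) x 180 (y) mm, four rubber feet (tops at z 84) near its corners. Origin on the bench under its middle. Its flat underside, the deck, is at z 62. A groove 50 wide (y -25 to 25) and 6 deep runs along x, open at -x; the bay is sunk in it. The cover rides on the deck beside the groove and slides to +x.
- bay_floor (a point): Centre of the battery well's floor: scale x -9, y 0, z 29 mm; axes as the scale's. The well is 41 (x) x 49 (y) mm, its floor 33 below the deck; above scale z 41 it widens at both x ends into finger scoops, so that the bay's mouth is 77 long in x.
- rail_mouth (a point): Mouth of the two rails on the deck: scale x -13, y 0, z 62 mm. There they are flared 77 mm apart; they narrow to 67 apart inside at scale x 4 and run so to x 46, 9 tall. From x 10 lips reach inwards to 57 apart, 5.5 above the deck, with raised lead-ins. Lay the cover on flat with its origin at scale x -64, y 0 (nose at x -12), x axes alike, then slide it.
- cover_home (a point): Scale x 0, y 0, z 57 mm. The cover's origin comes home d past this point along x, d from -4 to 12 mm: the catch past the bay is screwed on in long slots, set differently on each scale, and no reading tells where. The hook meets the catch's ramp at d-12, is on top of its ledge from d-4 to d-2 and clicks down behind it at d; a rubber seal begins at d-2.5, a hard stop at d+1.5.
- cover: Battery cover of white plastic, lying with its bar up: plate 112 long (x -60 to 52), 64 wide (y), 4 thick (z 5 to 9), about 70 g. Origin at the underside of two ribs 5 deep (|y| 18.5 to 21.5, x -56 to 34) that it stands on and that go down into the groove. +x is the nose that goes in first, with a springy tongue (the tab) 18 wide, hinged at x 18, hook below its tip at x 48.5.
- cover_grip (a point): Middle of the cover's grip bar: cover x -26, y 0, z 16 mm. The bar is 12 thick along x, 44 long along y, 14 tall (z 9 to 23): pinch it from above along the cover's x. Pushing it in is felt as: drag of about 1 N, 3 to 9 N up the ramp, a sudden drop, the click, then the seal (1 N per mm) and the hard stop. Over 20 N spoils the catch. Let go, the seal pushes the cover back till the hook holds it.
- tab_tip (a point): Top of the tab's free tip: cover x 50.5, y 0, z 9 mm. It rises up to 4 mm as the hook rides over the ledge; once clicked it is down again, level with the plate (scale z 66).
- pack: Battery pack, a black block 36 (x) x 44 (y) x 26 (z) mm with rounded edges and a pale label band, 0.13 to 0.21 kg. Origin at the centre of its underside. It goes into the bay upright with its 36 mm side along the scale's x, either way round; its top is then 7 mm below the deck.
- bottle_a: Bystander: small amber bottle with a black cap, 42 mm across, 105 mm tall, upright; origin at the centre of its underside.
- bottle_b: Bystander: small amber bottle with a black cap, 42 mm across, 105 mm tall, upright; origin at the centre of its underside.
- jar: Bystander: glass jar with a metal lid, 60 mm across, 55 mm tall; origin at the centre of its underside.
- screwdriver: Bystander: screwdriver 170 mm long, lying near the edge of the reach; origin near its middle.
- label_roll: Bystander: roll of paper labels, 68 mm across, 50 mm tall, standing on end; origin at the centre of its underside.
- carton: Bystander: closed brown carton 70 x 110 x 50 mm; origin at the centre of its underside.
Mind the look-alikes: they are no part of the job. Of the things shaped like the cover, the white one is meant.

How it is judged:
By the outcome, as a careful person would: the job done as asked, in the order asked, and still so for the second after the job is handed in, with the robot touching nothing.
It also fails if it takes over 72 s, if anything falls off the work surface, if the arm or the gripper's body presses on something with over 40 N, if the wrist force passes 120 N, or if a joint passes its speed limit or range.

## Working session

There is one attempt and no reset: what is moved stays moved. The work goes in short steps, Python scripts to look and compute and a tool call to move; the robot and the scene stay as the last step left them, time stands still between calls to the robot, and variables do not carry over. Pictures are saved under pics/ and viewed, at most 10 in all, crops included, and the job is handed in when it is done.

Besides the shell and the picture viewer there is one more tool, called after "Call:" as name(argument=value, ...), one argument or row to a line, values as JSON. jog_arm: Moves the arm, as the interface text tells. Its arguments: {"type":"object","properties":{"series":{"type":"array"},"newtons":{"type":"number"}},"required":["series"]}

```bash
mkdir -p pics; ls; cat > h.py <<'E'
import numpy as np, cv2
from station import robot
def cam(n):
    c=robot.camera_info(n); return np.array(c["K"],float),cv2.Rodrigues(np.array(c["rvec"],float))[0],np.array(c["tvec"],float).ravel()
def ray(c,uv):
    K,R,t=c; d=R.T@np.linalg.inv(K)@np.array([uv[0],uv[1],1.]); return -R.T@t,d
def onz(c,uv,z):
    o,d=ray(c,uv); return o+d*(z-o[2])/d[2]
def proj(c,P):
    K,R,t=c; p=K@(R@np.asarray(P,float)+t); return p[:2]/p[2]
def tri(obs):
    A=np.zeros((3,3));b=np.zeros(3)
    for c,uv in obs:
        o,d=ray(c,uv); d/=np.linalg.norm(d); M=np.eye(3)-np.outer(d,d); A+=M;b+=M@o
    return np.linalg.solve(A,b)
E
python3 - <<'E'
from h import *
o=robot.get_obs(); print({k:np.round(v,3).tolist() for k,v in o.items()})
for n in("scene","top","wrist"):
    c=cam(n); im=robot.grab_frame(n); cv2.imwrite(f"pics/{n}0.png",im); print(n,c[0].round(1).tolist(),(-c[1].T@c[2]).round(3),c[1].round(2).tolist())
E
```

```text
pics
{'t': 0.0, 'q': [-1.044, 0.359, 0.011, -0.0, -1.224, -0.288], 'qd': [-0.002, 0.001, -0.001, -0.0, 0.001, 0.001], 'effort': [0.003, -58.332, 29.343, 6.936, -0.006, 0.0], 'tcp_pos': [0.159, -0.655, 0.204], 'ee_rot': [-0.0, -0.119, 0.993, 0.001], 'force': [-0.632, 0.381, -0.314], 'moment': [0.017, -0.018, 0.013], 'gripper_force': 0.0, 'finger_gap': 1.002}
scene [[467.2, 0.0, 325.4], [0.0, 467.2, 243.6], [0.0, 0.0, 1.0]] [0.905 0.732 0.99 ] [[-0.88, 0.47, -0.01], [0.36, 0.66, -0.66], [-0.3, -0.59, -0.75]]
top [[450.7, 0.0, 307.9], [0.0, 450.7, 234.7], [0.0, 0.0, 1.0]] [0.353 0.027 0.996] [[0.02, -1.0, 0.01], [-0.98, -0.03, -0.17], [0.17, -0.0, -0.98]]
wrist [[351.7, 0.0, 324.0], [0.0, 351.7, 240.9], [0.0, 0.0, 1.0]] [ 0.08  -0.677  0.372] [[-0.24, 0.97, 0.0], [0.92, 0.22, 0.33], [0.32, 0.08, -0.95]]
```

View pics/top0.png

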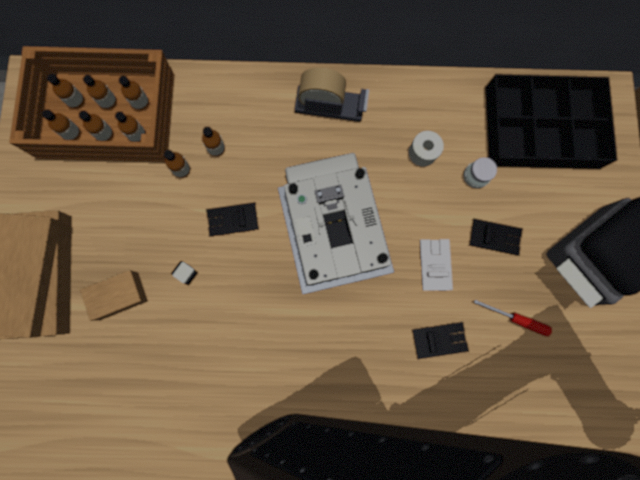

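View pics/scene0.png

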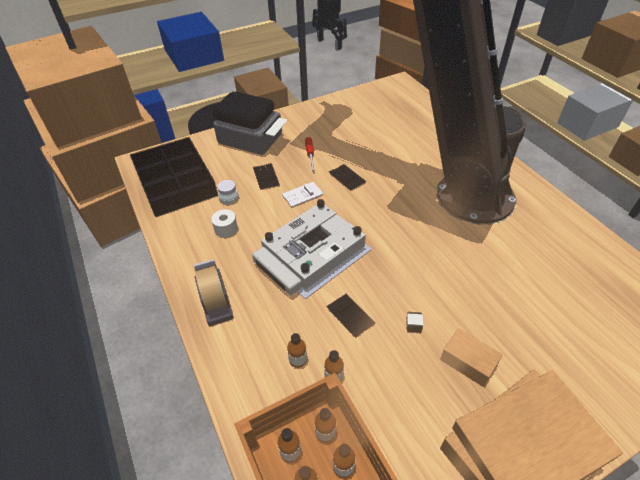

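The top view shows the scale at about (338,222), its catch at (330,193) so scale +x points up in the picture. The white cover is at (436,265) with its bar low, and the pack is at (184,272). The scene view shows the same things at (313,243), (302,194) and (415,321).

```bash
cat >> h.py <<'E'
def blob(im,uv,r,f):
    u,v=int(uv[0]),int(uv[1]); x0,y0=max(u-r,0),max(v-r,0); s=im[y0:v+r,x0:u+r]
    n,L,st,ce=cv2.connectedComponentsWithStats(f(s).astype(np.uint8))
    if n<2: return None
    k=1+np.argmax(st[1:,4]); c=max(cv2.findContours((L==k).astype(np.uint8),0,2)[0],key=len)
    return ce[k]+[x0,y0],st[k,4],cv2.minAreaRect(c+np.array([[[x0,y0]]],np.int32))
E
python3 - <<'E'
from h import *
T,S=cam("top"),cam("scene"); t=cv2.imread("pics/top0.png"); s=cv2.imread("pics/scene0.png")
dark=lambda a:a.max(2)<70
P=[]
for n,a,b in(("++",(293,188),(305,268)),("+-",(360,174),(269,238)),("-+",(313,274),(357,231)),("--",(383,258),(321,204))):
    A=blob(t,a,9,dark);B=blob(s,b,9,dark); p=tri([(T,A[0]),(S,B[0])]); P.append(p); print(n,A[:2],B[:2],p.round(4))
P=np.array(P); c=P.mean(0); d=P[0]+P[1]-P[2]-P[3]; print("scale",c.round(4),np.degrees(np.arctan2(d[1],d[0])))
white=lambda a:(a.min(2)>125)&(a.max(2).astype(int)-a.min(2)<40)
for n,a,b,r,z in(("cover",(436,265),(302,194),32,.009),("pack",(184,272),(415,319),14,.026)):
    A=blob(t,a,r,white);B=blob(s,b,r if n=="pack" else 22,white); print(n,A,B,tri([(T,A[0]),(S,B[0])]).round(4),onz(T,A[0],z).round(4),onz(S,B[0],z).round(4))
    q=[onz(T,x,z)[:2] for x in cv2.boxPoints(A[2])]; print(np.round(q,4).tolist())
im=np.hstack([cv2.resize(t[230:310,390:470],(400,400)),cv2.resize(t[250:290,164:204],(400,400))]);cv2.imwrite("pics/crop.png",im)
E
```

```text
++ (array([292.55223881, 188.46268657]), np.int32(67)) (array([304.59090909, 267.72727273]), np.int32(44)) [0.6148 0.0567 0.0744]
+- (array([359.68055556, 173.19444444]), np.int32(72)) (array([268.52941176, 236.61764706]), np.int32(34)) [ 0.6522 -0.085   0.0737]
-+ (array([313.3442623 , 274.08196721]), np.int32(61)) (array([356.72222222, 230.86111111]), np.int32(36)) [0.4349 0.0089 0.0726]
-- (array([382.11594203, 257.85507246]), np.int32(69)) (array([319.96428571, 203.5       ]), np.int32(28)) [ 0.4721 -0.1325  0.0729]
scale [ 0.5435 -0.038   0.0734] 14.833487474734738
cover (array([436.14893617, 264.49800532]), np.int32(1504), ((436.14984130859375, 264.39691162109375), (52.584896087646484, 29.567310333251953), 86.42366790771484)) (array([301.68146718, 193.76254826]), np.int32(518), ((301.8275451660156, 193.56895446777344), (15.412713050842285, 37.88185119628906), 68.19859313964844)) [ 0.4691 -0.2643  0.0037] [ 0.4671 -0.2615  0.009 ] [ 0.4727 -0.2605  0.009 ]
[[0.523, -0.2264], [0.5288, -0.2923], [0.4127, -0.296], [0.4071, -0.2313]]
pack (array([182.64978903, 272.13080169]), np.int32(237), ((182.70809936523438, 272.1513671875), (13.527950286865234, 17.645151138305664), 36.02737045288086)) (array([414.54285714, 318.90857143]), np.int32(175), ((414.5483093261719, 318.9206848144531), (15.861687660217285, 10.878957748413086), 4.763641834259033)) [0.4366 0.2889 0.0253] [0.4351 0.2899 0.026 ] [0.4385 0.2881 0.026 ]
[[0.4277, 0.3121], [0.459, 0.2921], [0.4424, 0.2674], [0.4113, 0.2874]]
```

View pics/crop.png

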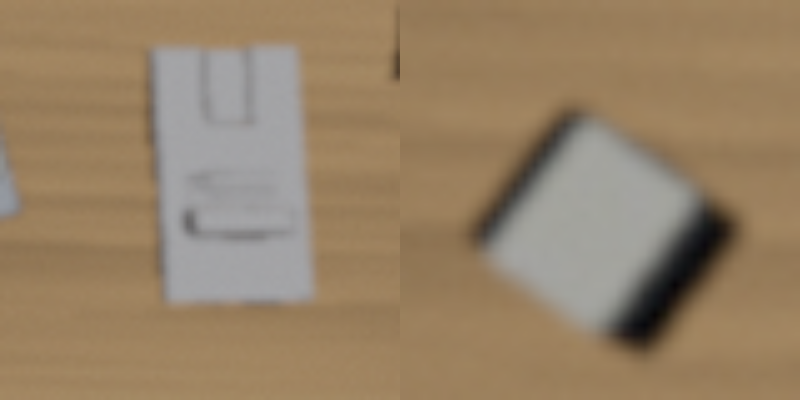

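The left crop shows the cover with its tongue (slit at (228,85)) towards world +x and its bar at (240,220). In the right crop, the pack's label band has black ends at the upper left and lower right, so its 44 mm side runs along that diagonal. Next I'll fly over the cover and scale with the wrist camera.

```bash
cat >> h.py <<'E'
from scipy.spatial.transform import Rotation as Ro
def tool(a): # y_tool at world angle a (deg), tool down
    a=np.radians(a); y=np.array([np.cos(a),np.sin(a),0]); z=np.array([0,0,-1.]); return Ro.from_matrix(np.c_[np.cross(y,z),y,z])
def cur():
    o=robot.get_obs(); return np.array(o["tcp_pos"]),Ro.from_quat(np.array(o["ee_rot"])[[1,2,3,0]])
def plan(wps):
    p,R=cur(); print("t",robot.get_obs()["t"],"at",p.round(4),"F",np.round(robot.get_obs()["force"],1))
    for w in wps:
        q,S=np.array(w[:3]),tool(w[3]); d=R.inv().apply(q-p); r=(R.inv()*S).as_rotvec()
        print(w,"->",d.round(4).tolist(),r.round(4).tolist(),"rows",round(max(np.linalg.norm(d)/.0417,np.linalg.norm(r)/.125),1)); p,R=q,S
E
python3 -c "
from h import *
plan([(.31,-.48,.2,143),(.467,-.31,.2,182.4)])"
```

```text
t 0.15 at [ 0.1595 -0.6555  0.2039] F [-0.2  0.8 -0. ]
(0.31, -0.48, 0.2, 143) -> [-0.1877, 0.1349, 0.004] [0.0012, 0.0003, -0.6863] rows 5.5
(0.467, -0.31, 0.2, 182.4) -> [-0.2303, -0.0231, 0.0] [-0.0, 0.0, -0.6877] rows 5.5
```

Call:
jog_arm(
  series=[
    [-0.188,0.135,0.004,0,0,-0.686,0.085],
    [-0.188,0.135,0.004,0,0,-0.686,0.085],
    [-0.188,0.135,0.004,0,0,-0.686,0.085],
    [-0.188,0.135,0.004,0,0,-0.686,0.085],
    [-0.188,0.135,0.004,0,0,-0.686,0.085],
    [-0.188,0.135,0.004,0,0,-0.686,0.085],
  ],
)

```text
t: 0.65
tcp_pos: [0.3121, -0.4774, 0.2006]
ee_rot: [0.0, -0.45, 0.893, 0.0]
force: [0.4, 0.1, -0.5]
finger_gap: 0.995
gripper_force: 0.0
```

Call:
jog_arm(
  series=[
    [-0.23,-0.023,0,0,0,-0.688,0.085],
    [-0.23,-0.023,0,0,0,-0.688,0.085],
    [-0.23,-0.023,0,0,0,-0.688,0.085],
    [-0.23,-0.023,0,0,0,-0.688,0.085],
    [-0.23,-0.023,0,0,0,-0.688,0.085],
    [-0.23,-0.023,0,0,0,-0.688,0.085],
    [-0.23,-0.023,0,0,0,-0.688,0.085],
    [-0.23,-0.023,0,0,0,-0.688,0.085],
  ],
)

```text
t: 1.32
tcp_pos: [0.4679, -0.3091, 0.2003]
ee_rot: [0.0, 0.723, -0.691, -0.0]
force: [-0.3, -0.0, -0.4]
finger_gap: 0.994
gripper_force: 0.0
```

```bash
cat >> h.py <<'E'
import pickle
def snap(n):
    c=cam("wrist"); im=robot.grab_frame("wrist"); cv2.imwrite(f"pics/{n}.png",im); pickle.dump(c,open(f"pics/{n}.pkl","wb")); return c,im
def load(n): return pickle.load(open(f"pics/{n}.pkl","rb")),cv2.imread(f"pics/{n}.png")
E
python3 -c "
from h import *
c,im=snap('w1'); plan([(.54,-.09,.25,194.8),(.54,-.05,.25,194.8),(.49,.12,.2,171),(.437,.27,.16,147.4)])
print(proj(c,[.467,-.263,.009]),proj(c,[.5435,-.038,.084]))"
```

```text
t 1.3667 at [ 0.4672 -0.3099  0.2003] F [ 0.5 -0.2 -0.3]
(0.54, -0.09, 0.25, 194.8) -> [-0.2166, -0.082, -0.0497] [0.0007, 0.0003, -0.2159] rows 5.7
(0.54, -0.05, 0.25, 194.8) -> [-0.0387, -0.0102, 0.0] [0.0, 0.0, 0.0] rows 1.0
(0.49, 0.12, 0.2, 171) -> [-0.1771, 0.0049, 0.05] [-0.0, -0.0, 0.4154] rows 4.4
(0.437, 0.27, 0.16, 147.4) -> [-0.1399, 0.0758, 0.04] [0.0, 0.0, 0.4119] rows 3.9
[325.03824865 247.889753  ] [246.15207914 462.158872  ]
```

View pics/w1.png

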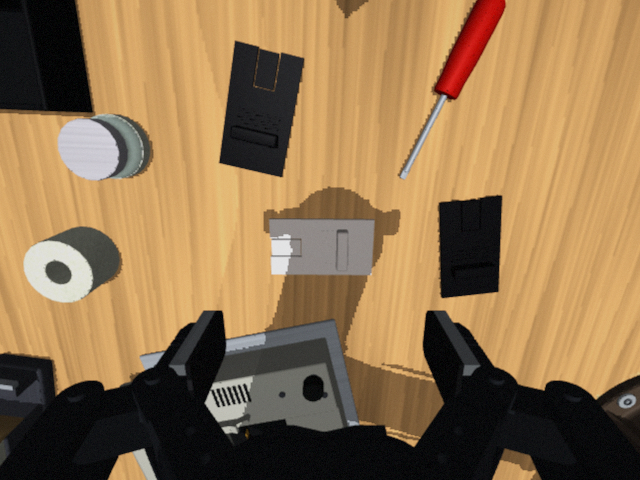

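The wrist view shows the white cover at (322,247), nose to the left (world +x), partly in the gripper's shadow. The scale is below it and partly hidden. Next I'll take two wrist views of the scale.

Call:
jog_arm(
  series=[
    [-0.217,-0.1,-0.05,0,0,-0.216,0.085],
    [-0.217,-0.1,-0.05,0,0,-0.216,0.085],
    [-0.217,-0.1,-0.05,0,0,-0.216,0.085],
    [-0.217,-0.1,-0.05,0,0,-0.216,0.085],
    [-0.217,-0.1,-0.05,0,0,-0.216,0.085],
    [-0.217,-0.1,-0.05,0,0,-0.216,0.085],
    [-0.217,-0.1,-0.05,0,0,-0.216,0.085],
    [-0.217,-0.1,-0.05,0,0,-0.216,0.085],
  ],
)

```text
t: 2.03
tcp_pos: [0.5583, -0.0888, 0.2508]
ee_rot: [-0.0, 0.792, -0.61, 0.0]
force: [-0.1, -0.8, -0.6]
finger_gap: 0.995
gripper_force: 0.0
```

```bash
python3 -c "
from h import *
snap('w2');plan([])"
```

```text
t 2.0833 at [ 0.5577 -0.0898  0.2504] F [ 0.2  0.6 -0.3]
```

Call:
jog_arm(
  series=[
    [0.01,0.08,-0.03,0,0,0,0.085],
    [0.01,0.08,-0.03,0,0,0,0.085],
    [0.01,0.08,-0.03,0,0,0,0.085],
    [0.01,0.08,-0.03,0,0,0,0.085],
    [0.01,0.08,-0.03,0,0,0,0.085],
  ],
)

```text
t: 2.5
tcp_pos: [0.4825, -0.1208, 0.2808]
ee_rot: [-0.0, 0.791, -0.611, 0.0]
force: [-0.3, -0.3, -0.8]
finger_gap: 0.999
gripper_force: 0.0
```

```bash
python3 -c "
from h import *
c,im=snap('w3');plan([(.50,.10,.2,171),(.48,.25,.18,147.4)])"
```

```text
t 2.55 at [ 0.4829 -0.1204  0.2803] F [0.6 0.4 0.3]
(0.5, 0.1, 0.2, 171) -> [-0.2089, -0.0723, 0.0804] [0.0001, 0.0002, 0.4129] rows 5.6
(0.48, 0.25, 0.18, 147.4) -> [-0.145, 0.0432, 0.02] [0.0, 0.0, 0.4119] rows 3.7
```

View pics/w3.png

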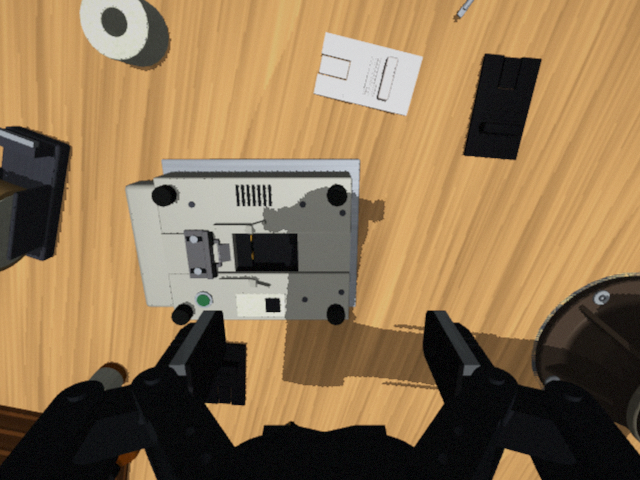

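View pics/w2.png

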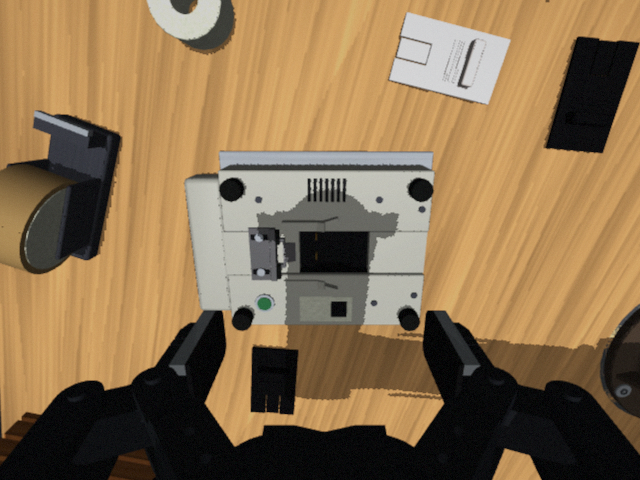

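Both wrist views show the scale with its +x (catch at (262,253) in w2) to the left. In w2 the feet are at (232,189), (420,189), (243,319), (408,318) and the bay at (334,252), with the cover at (449,58) lit clearly. In w3 the feet are at (164,195), (337,195), (183,314), (336,314), the bay at (265,252) and the cover at (368,74). Next I'll measure and move on to the pack.

```bash
cat > m.py <<'E'
from h import *
(c2,a),(c3,b)=load("w2"),load("w3")
dark=lambda s:s.max(2)<45
P=[]
for u,v in(((243,319),(183,314)),((232,189),(164,195)),((408,318),(336,314)),((420,189),(337,195))):
    A=blob(a,u,14,dark);B=blob(b,v,14,dark)
    # top disc: nadir-opposed side of the foot; use fitted circle of blob
    p=tri([(c2,A[0]),(c3,B[0])]);P.append(p);print(A[0].round(1),A[1],B[0].round(1),B[1],p.round(4))
P=np.array(P);d=P[0]+P[1]-P[2]-P[3];e=P[0]-P[1]+P[2]-P[3]
print("scale",P.mean(0).round(4),np.degrees(np.arctan2(d[1],d[0])),np.degrees(np.arctan2(-e[0],e[1])),np.linalg.norm(d)/2,np.linalg.norm(e)/2)
A=blob(a,(334,252),45,lambda s:s.max(2)<40);B=blob(b,(265,252),42,lambda s:s.max(2)<40)
for c,X in((c2,A),(c3,B)): print("bay",X[2],np.mean([onz(c,p,.056) for p in cv2.boxPoints(X[2])],0).round(4))
w=lambda s:(s.min(2)>150)
A=blob(a,(449,58),68,w);B=blob(b,(368,74),60,w);z=.009
print("cover tri",tri([(c2,A[2][0]),(c3,B[2][0])]).round(4),A[2],B[2])
for c,X in((c2,A),(c3,B)):
    q=np.array([onz(c,p,z)[:2] for p in cv2.boxPoints(X[2])]);m=q.mean(0)
    e=[q[1]-q[0],q[2]-q[1]];L=max(e,key=np.linalg.norm);L=L*np.sign(L[0]);th=np.arctan2(L[1],L[0])
    print("cover c",m.round(4),np.degrees(th),[np.linalg.norm(x).round(4) for x in e],"origin",(m+4e-3*np.array([np.cos(th),np.sin(th)])).round(4),"grip",(m-22e-3*np.array([np.cos(th),np.sin(th)])).round(4))
E
python3 m.py
```

```text
[242.3 318.6] 343 [182. 314.] 309 [0.617  0.0554 0.0744]
[231.4 189.1] 416 [163.8 195.1] 382 [ 0.6538 -0.0861  0.0753]
[408.4 318.9] 348 [335.3 314.1] 294 [0.437  0.0082 0.0748]
[420.3 189.4] 416 [336.6 195.1] 323 [ 0.4739 -0.1329  0.0747]
scale [ 0.5454 -0.0388  0.0748] 14.631900152899066 14.589810003407644 0.18596715303435787 0.1460269850073752
bay ((334.0, 252.0), (40.0, 68.0), 90.0) [ 0.5362 -0.0406  0.056 ]
bay ((266.0, 252.5), (37.0, 62.0), 90.0) [ 0.5356 -0.0406  0.056 ]
cover tri [ 0.4723 -0.2622  0.0145] ((449.3278503417969, 59.0207405090332), (107.44532775878906, 70.08424377441406), 14.931418418884277) ((366.3529357910156, 74.08822631835938), (100.65228271484375, 62.57419204711914), 14.03624439239502)
cover c [ 0.47   -0.2622] 1.989532512225651 [np.float64(0.0638), np.float64(0.1114)] origin [ 0.474 -0.262] grip [ 0.448  -0.2629]
cover c [ 0.4714 -0.2624] 2.166524098483057 [np.float64(0.0639), np.float64(0.1119)] origin [ 0.4754 -0.2623] grip [ 0.4494 -0.2633]
```

Call:
jog_arm(
  series=[
    [-0.209,-0.072,0.08,0,0,0.413,0.085],
    [-0.209,-0.072,0.08,0,0,0.413,0.085],
    [-0.209,-0.072,0.08,0,0,0.413,0.085],
    [-0.209,-0.072,0.08,0,0,0.413,0.085],
    [-0.209,-0.072,0.08,0,0,0.413,0.085],
    [-0.209,-0.072,0.08,0,0,0.413,0.085],
    [-0.209,-0.072,0.08,0,0,0.413,0.085],
  ],
)

```text
t: 3.13
tcp_pos: [0.4989, 0.1054, 0.1966]
ee_rot: [-0.002, -0.651, 0.759, 0.001]
force: [-0.6, -0.1, -0.7]
finger_gap: 0.997
gripper_force: 0.0
```

```bash
python3 -c "
from h import *
c,im=snap('w4');plan([(.45,.25,.18,147.4)]);print(proj(c,[.437,.289,.026]))"
```

```text
t 3.1833 at [0.499  0.1034 0.1977] F [-0.8 -0.2  0.4]
(0.45, 0.25, 0.18, 147.4) -> [-0.1376, 0.0705, 0.0176] [0.0033, -0.0039, 0.4174] rows 3.7
[403.32941986 357.00202213]
```

Call:
jog_arm(
  series=[
    [-0.142,0.073,0.02,0,0,0.412,0.085],
    [-0.142,0.073,0.02,0,0,0.412,0.085],
    [-0.142,0.073,0.02,0,0,0.412,0.085],
    [-0.142,0.073,0.02,0,0,0.412,0.085],
    [-0.142,0.073,0.02,0,0,0.412,0.085],
    [-0.142,0.073,0.02,0,0,0.412,0.085],
  ],
)

```text
t: 3.68
tcp_pos: [0.4488, 0.2542, 0.1796]
ee_rot: [-0.001, -0.482, 0.876, -0.0]
force: [0.0, -0.3, -0.0]
finger_gap: 0.996
gripper_force: 0.0
```

```bash
python3 -c "
from h import *
c,im=snap('w5');plan([]);print(proj(c,[.437,.289,.026]))
d,j=load('w4');cv2.imwrite('pics/w45.png',np.hstack([cv2.resize(j,(400,300)),cv2.resize(im,(400,300))]))"
```

```text
t 3.7333 at [0.4492 0.2529 0.1798] F [ 0.3 -0.  -0. ]
[356.64934457 237.66697341]
```

View pics/w45.png

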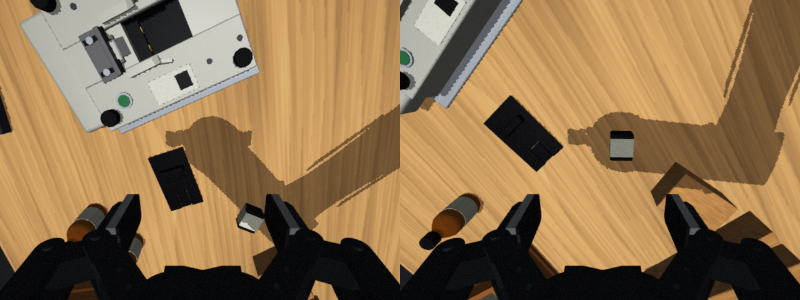

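In the left half (w4) the pack is at (250,218), and in the right half (w5) at (622,147), which is about (355,235) in full pixels, already aligned with the gripper. Its black ends point up and down, so the fingers close over the 36 mm side.

```bash
python3 - <<'E'
from h import *
(c4,a),(c5,b)=load("w4"),load("w5")
g=lambda s:(s.max(2).astype(int)-s.min(2)<30)&(s.max(2)>60)
k=lambda s:((s.max(2).astype(int)-s.min(2)<30))
for n,f in(("label",g),("all",k)):
    A=blob(a,(400,349),26,f);B=blob(b,(355,235),34,f);print(n,A,B,tri([(c4,A[0]),(c5,B[0])]).round(4))
    q=np.array([onz(c5,p,.026 if n=="label" else .02)[:2] for p in cv2.boxPoints(B[2])]);print(q.mean(0).round(4),[(np.linalg.norm(v).round(4),np.degrees(np.arctan2(v[1],v[0])).round(1)) for v in(q[1]-q[0],q[2]-q[1])])
cv2.imwrite("pics/z.png",np.hstack([cv2.resize(a[320:380,370:430],(400,400)),cv2.resize(b[195:275,315:395],(400,400))]))
plan([])
E
```

```text
label (array([398.67010309, 353.50286369]), np.int32(873), ((397.7748718261719, 352.7740478515625), (38.35547637939453, 29.844083786010742), 32.82854461669922)) (array([354.20227671, 236.42469352]), np.int32(1142), ((354.0, 236.0), (30.0, 38.0), 90.0)) [0.44   0.2901 0.0167]
[0.4384 0.2864] [(np.float64(0.036), np.float64(147.6)), (np.float64(0.0304), np.float64(60.2))]
all (array([401.49140212, 348.69775132]), np.int32(1512), ((402.0, 347.5), (49.0, 46.0), 90.0)) (array([354.13231119, 232.85462805]), np.int32(1761), ((354.0, 232.5), (47.0, 38.0), 90.0)) [0.437  0.2868 0.0142]
[0.4373 0.2855] [(np.float64(0.0363), np.float64(147.6)), (np.float64(0.0482), np.float64(60.2))]
t 3.7333 at [0.4492 0.2529 0.1798] F [ 0.3 -0.  -0. ]
```

View pics/z.png

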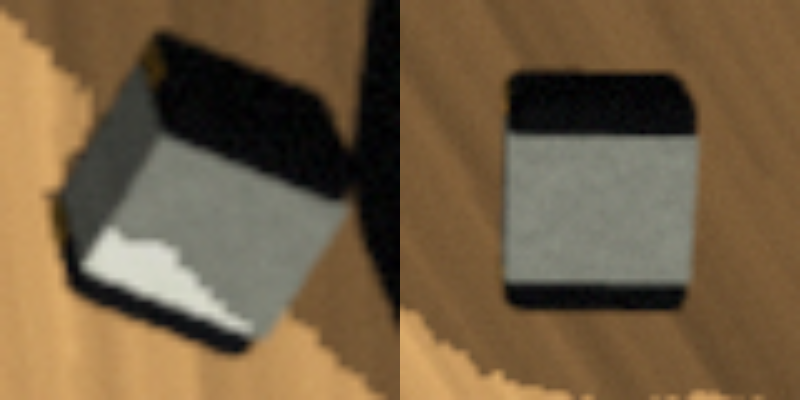

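```bash
python3 - <<'E'
from h import *
(c4,a),(c5,b)=load("w4"),load("w5")
for p,q in(((160,130),(105,133)),((345,205),(297,133)),((85,270),(107,285))):
    print(tri([(c4,(370+p[0]*.15,320+p[1]*.15)),(c5,(315+q[0]/5,195+q[1]/5))]).round(4))
plan([(.4384,.2864,.07,147.5),(.4384,.2864,.011,147.5)])
E
```

```text
[0.4454 0.265  0.0246]
[0.4149 0.2849 0.0243]
[0.4611 0.2912 0.0249]
t 3.7333 at [0.4492 0.2529 0.1798] F [ 0.3 -0.  -0. ]
(0.4384, 0.2864, 0.07, 147.5) -> [-0.0227, 0.027, 0.1098] [0.0001, -0.0018, 0.0025] rows 2.8
(0.4384, 0.2864, 0.011, 147.5) -> [0.0, 0.0, 0.059] [0.0, 0.0, 0.0] rows 1.4
```

Top face measured at about z 0.025, which agrees with the text. Descend.

Call:
jog_arm(
  series=[
    [-0.023,0.027,0.09,0,0,0.002,0.06],
    [-0.023,0.027,0.11,0,0,0.002,0.06],
    [-0.023,0.027,0.11,0,0,0.002,0.06],
    [-0.023,0.027,0.11,0,0,0.002,0.06],
    [-0.023,0.027,0.14,0,0,0.002,0.06],
    [-0.023,0.027,0.162,0,0,0.002,0.06],
    [-0.023,0.027,0.169,0,0,0.002,0.06],
    [-0.023,0.027,0.169,0,0,0.002,0.06],
  ],
  newtons=40,
)

```text
t: 4.4
tcp_pos: [0.4391, 0.2848, 0.011]
ee_rot: [-0.001, -0.48, 0.877, -0.001]
force: [-0.1, -0.3, 0.6]
finger_gap: 0.703
gripper_force: 0.0
```

Call:
jog_arm(
  series=[
    [0,0,0,0,0,0,0.025],
    [0,0,0,0,0,0,0.025],
    [0,0,0,0,0,0,0.025],
    [0,0,0,0,0,0,0.025],
    [0,0,0,0,0,0,0.025],
    [0,0,0,0,0,0,0.025],
  ],
  newtons=40,
)

```text
t: 4.9
tcp_pos: [0.439, 0.2868, 0.0122]
ee_rot: [0.0, -0.48, 0.877, 0.0]
force: [0.7, 0.0, 0.7]
finger_gap: 0.29
gripper_force: 0.0
```

```bash
python3 - <<'E'
from h import *
c,im=snap('w6');plan([]);print(proj(c,[.4384,.2864,.026]))
t=robot.grab_frame("scene");T=cv2.resize(t[280:360,370:470],(400,320));cv2.imwrite("pics/w6b.png",np.hstack([cv2.resize(im,(400,320)),T]))
E
```

```text
t 4.95 at [0.4389 0.2867 0.012 ] F [ 1.1 -0.8 -1. ]
[330.46122243 299.3454563 ]
```

View pics/w6b.png

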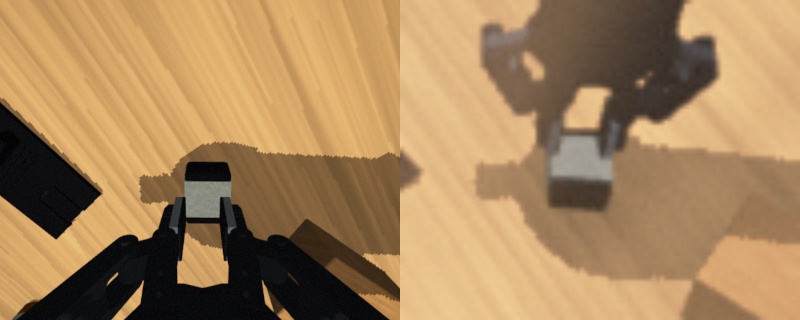

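The fingers closed to 25 mm without touching, and the pack is unmoved at about (207,195) left and (580,165) right. The fingertips at part opening stand above its top, so I'll reopen and go lower.

Call:
jog_arm(
  series=[
    [0,0,0,0,0,0,0.06],
    [0,0,0,0,0,0,0.06],
    [0,0,0,0,0,0,0.06],
    [0,0,0,0,0,0,0.06],
    [0,0,0.005,0,0,0,0.06],
    [0,0,0.009,0,0,0,0.06],
    [0,0,0.009,0,0,0,0.06],
    [0,0,0.009,0,0,0,0.06],
  ],
)

```text
t: 5.67
tcp_pos: [0.4386, 0.2862, 0.0021]
ee_rot: [-0.001, -0.48, 0.877, -0.0]
force: [0.3, -0.5, 0.2]
finger_gap: 0.701
gripper_force: 0.0
```

Call:
jog_arm(
  series=[
    [0,0,0,0,0,0,0.025],
    [0,0,0,0,0,0,0.025],
    [0,0,0,0,0,0,0.025],
    [0,0,0,0,0,0,0.025],
    [0,0,0,0,0,0,0.025],
    [0,0,0,0,0,0,0.025],
  ],
  newtons=40,
)

```text
t: 6.17
tcp_pos: [0.4389, 0.2865, 0.0027]
ee_rot: [0.0, -0.48, 0.877, 0.0]
force: [-0.4, 0.2, -0.4]
finger_gap: 0.296
gripper_force: 0.0
```

```bash
python3 - <<'E'
from h import *
c,im=snap('w7');plan([]);p,R=cur()
print(proj(c,[.4384,.2864,.026]),proj(c,p),[proj(c,p+R.apply([0,s*.0125,z])).round(0).tolist() for s in(-1,1) for z in (0,-.02)])
t=robot.grab_frame("scene");S=cam("scene");print(proj(S,p),proj(S,p+[0,0,.02]),proj(S,[.4384,.2864,.026]))
cv2.imwrite("pics/w7b.png",np.hstack([cv2.resize(im[240:420,240:420],(400,400)),cv2.resize(t[290:350,385:445],(400,400))]))
E
```

```text
t 6.2167 at [0.4389 0.2865 0.0027] F [-0.9 -0.5 -0.1]
[330.85732432 309.65255872] [329.41685742 287.73318882] [[306.0, 288.0], [304.0, 307.0], [353.0, 288.0], [356.0, 307.0]]
[412.80583304 323.66423215] [413.85745741 319.22493285] [414.16745298 318.3660652 ]
```

View pics/w7b.png

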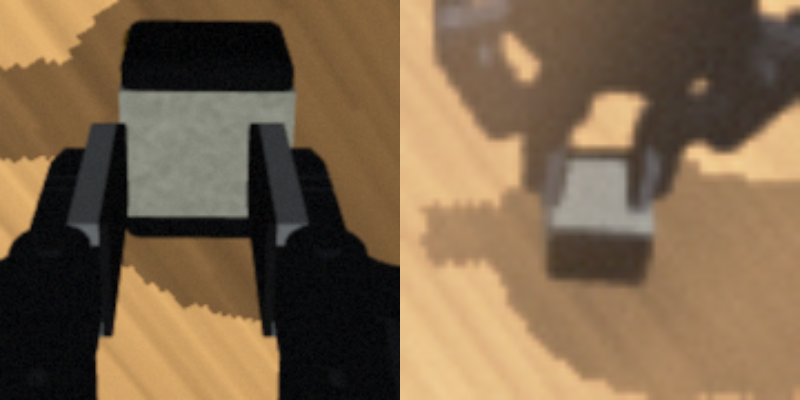

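Both crops show the fingertips hiding part of the label: the right finger at (275,170) covers its edge, so the tips are still above the pack top. I'll probe gently downward to find where they touch.

Call:
jog_arm(
  series=[
    [0,0,0.001,0,0,0,0.025],
    [0,0,0.002,0,0,0,0.025],
    [0,0,0.002,0,0,0,0.025],
  ],
)

```text
t: 6.52
tcp_pos: [0.4388, 0.2864, 0.0004]
ee_rot: [-0.0, -0.48, 0.877, -0.0]
force: [-0.4, -0.7, 0.2]
finger_gap: 0.293
gripper_force: 0.0
```

Call:
jog_arm(
  series=[
    [0,0,0.001,0,0,0,0.025],
    [0,0,0.002,0,0,0,0.025],
    [0,0,0.002,0,0,0,0.025],
  ],
)

```text
t: 6.77
tcp_pos: [0.4389, 0.2865, -0.0008]
ee_rot: [0.0, -0.48, 0.877, -0.0]
force: [-2.3, -1.9, 8.8]
finger_gap: 0.293
gripper_force: 4.4
```

Call:
jog_arm(
  series=[
    [0,0,-0.003,0,0,0,0.025],
    [0,0,-0.003,0,0,0,0.06],
    [0,0,-0.003,0,0,0,0.06],
    [0,0,-0.003,0,0,0,0.06],
    [0,0,-0.003,0,0,0,0.06],
    [0,0,-0.001,0,0,0,0.06],
    [0,0,0,0,0,0,0.06],
    [0,0,0.001,0,0,0,0.06],
  ],
)

```text
t: 7.43
tcp_pos: [0.4388, 0.2863, -0.0027]
ee_rot: [-0.0, -0.48, 0.877, -0.0]
force: [0.1, -0.3, 0.2]
finger_gap: 0.702
gripper_force: 0.0
```

Call:
jog_arm(
  series=[
    [0,0,0.001,0,0,0,0.06],
    [0,0,0.002,0,0,0,0.06],
    [0,0,0.002,0,0,0,0.06],
  ],
)

```text
t: 7.68
tcp_pos: [0.4387, 0.2863, -0.0047]
ee_rot: [-0.0, -0.48, 0.877, -0.0]
force: [-0.5, -0.1, 0.6]
finger_gap: 0.704
gripper_force: 0.0
```

```bash
python3 - <<'E'
from h import *
c,im=snap('w8');plan([]);p,R=cur()
d=lambda s:s.max(2)<130
for y in range(290,400,10):
    r=im[y].max(1); print(y,[int(v) for v in r[220:440:6]])
E
```

```text
t 7.7333 at [ 0.4388  0.2864 -0.0046] F [ 0.1 -0.6 -0.5]
290 [117, 126, 126, 133, 130, 121, 125, 125, 126, 135, 123, 112, 129, 136, 138, 138, 137, 135, 136, 136, 129, 138, 140, 126, 136, 131, 128, 129, 121, 128, 116, 126, 124, 122, 127, 127, 126]
300 [130, 120, 126, 114, 106, 103, 117, 126, 121, 124, 130, 118, 127, 135, 130, 135, 135, 137, 133, 135, 133, 134, 131, 140, 137, 136, 122, 128, 128, 90, 104, 105, 122, 129, 118, 126, 127]
310 [122, 128, 120, 55, 58, 13, 50, 118, 117, 123, 122, 129, 130, 129, 137, 136, 134, 138, 133, 133, 137, 134, 136, 135, 130, 135, 118, 120, 129, 11, 12, 53, 56, 121, 124, 121, 125]
320 [15, 14, 57, 55, 13, 14, 4, 224, 122, 120, 124, 126, 129, 135, 137, 133, 132, 137, 135, 130, 134, 133, 135, 140, 141, 134, 114, 115, 118, 8, 3, 39, 54, 50, 12, 15, 122]
330 [8, 57, 54, 33, 6, 11, 12, 211, 127, 120, 120, 126, 125, 129, 130, 138, 138, 140, 131, 132, 134, 132, 132, 138, 141, 133, 111, 114, 117, 11, 7, 14, 54, 56, 33, 12, 38]
340 [45, 56, 53, 8, 9, 11, 9, 203, 208, 124, 123, 117, 122, 133, 132, 140, 134, 129, 132, 136, 135, 133, 137, 132, 139, 131, 111, 112, 11
[... 186 characters left out ...]

360 [14, 20, 23, 9, 11, 11, 208, 211, 221, 203, 206, 205, 127, 120, 120, 124, 121, 132, 133, 115, 108, 121, 126, 122, 122, 127, 113, 102, 110, 114, 3, 9, 11, 14, 13, 10, 16]
370 [12, 14, 12, 5, 7, 193, 187, 202, 210, 217, 207, 196, 207, 118, 125, 118, 117, 121, 127, 134, 118, 110, 110, 125, 119, 122, 122, 118, 103, 107, 6, 1, 21, 12, 8, 8, 12]
380 [14, 11, 12, 13, 8, 210, 210, 205, 196, 206, 212, 217, 195, 208, 204, 218, 152, 114, 126, 122, 129, 122, 112, 111, 122, 120, 118, 120, 120, 102, 104, 5, 22, 8, 14, 13, 12]
390 [4, 11, 11, 14, 197, 202, 206, 213, 214, 189, 202, 207, 217, 198, 200, 201, 213, 207, 201, 211, 154, 130, 122, 116, 112, 118, 125, 117, 118, 109, 158, 9, 15, 13, 11, 12, 10]
```

Bench contact is ruled out: there was no force at TCP z -0.005. The probe touched the pack top, so the tips stand about 27 mm behind the nominal TCP. The fingers' middle is also about 3 mm short in y. I'll go 9 mm lower and 3 mm across, then grip.

Call:
jog_arm(
  series=[
    [0,0.003,0.001,0,0,0,0.06],
    [0,0.003,0.003,0,0,0,0.06],
    [0,0.003,0.006,0,0,0,0.06],
    [0,0.003,0.009,0,0,0,0.06],
    [0,0.003,0.009,0,0,0,0.06],
  ],
)

```text
t: 8.15
tcp_pos: [0.436, 0.2877, -0.0141]
ee_rot: [-0.0, -0.48, 0.877, -0.0]
force: [0.7, 0.8, 0.9]
finger_gap: 0.704
gripper_force: 0.0
```

Call:
jog_arm(
  series=[
    [0,0,0,0,0,0,0.025],
    [0,0,0,0,0,0,0.025],
    [0,0,0,0,0,0,0.025],
    [0,0,0,0,0,0,0.025],
    [0,0,0,0,0,0,0.025],
    [0,0,0,0,0,0,0.025],
  ],
  newtons=40,
)

```text
t: 8.65
tcp_pos: [0.4365, 0.2882, -0.0132]
ee_rot: [0.0, -0.48, 0.877, 0.0]
force: [0.3, -0.4, 1.2]
finger_gap: 0.41
gripper_force: 40.3
```

Gripped at 35 mm with 40 N. Lift and carry it to above the bay.

```bash
python3 -c "
from h import *
plan([(.4365,.2882,.12,147.5),(.48,.13,.135,171),(.5367,-.0411,.135,194.6)])"
```

```text
t 8.65 at [ 0.4365  0.2882 -0.0132] F [ 0.3 -0.4  1.2]
(0.4365, 0.2882, 0.12, 147.5) -> [-0.0, -0.0, -0.1332] [-0.0001, 0.0004, -0.0017] rows 3.2
(0.48, 0.13, 0.135, 171) -> [0.1101, -0.1217, -0.015] [0.0, 0.0, -0.4102] rows 4.0
(0.5367, -0.0411, 0.135, 194.6) -> [0.1601, -0.0828, 0.0] [-0.0, 0.0, -0.4119] rows 4.3
```

Call:
jog_arm(
  series=[
    [0,0,-0.03,0,0,0,0.025],
    [0,0,-0.06,0,0,0,0.025],
    [0,0,-0.1,0,0,0,0.025],
    [0,0,-0.133,0,0,0,0.025],
    [0,0,-0.133,0,0,0,0.025],
  ],
)

```text
t: 9.07
tcp_pos: [0.4392, 0.2909, 0.1263]
ee_rot: [0.005, -0.481, 0.877, 0.001]
force: [1.2, 1.8, -2.3]
finger_gap: 0.409
gripper_force: 40.8
```

Call:
jog_arm(
  series=[
    [0.027,-0.03,-0.004,0,0,-0.1,0.025],
    [0.055,-0.06,-0.008,0,0,-0.205,0.025],
    [0.082,-0.091,-0.011,0,0,-0.3,0.025],
    [0.11,-0.122,-0.015,0,0,-0.41,0.025],
    [0.11,-0.122,-0.015,0,0,-0.41,0.025],
  ],
)

```text
t: 9.48
tcp_pos: [0.4799, 0.1248, 0.1346]
ee_rot: [-0.001, -0.651, 0.759, -0.0]
force: [-0.2, 0.5, -1.5]
finger_gap: 0.403
gripper_force: 40.9
```

Call:
jog_arm(
  series=[
    [0.032,-0.017,0,0,0,-0.08,0.025],
    [0.064,-0.033,0,0,0,-0.16,0.025],
    [0.096,-0.05,0,0,0,-0.24,0.025],
    [0.128,-0.066,0,0,0,-0.33,0.025],
    [0.16,-0.083,0,0,0,-0.412,0.025],
    [0.16,-0.083,0,0,0,-0.412,0.025],
    [0.16,-0.083,0,0,0,-0.412,0.025],
  ],
)

```text
t: 10.07
tcp_pos: [0.5361, -0.0433, 0.1336]
ee_rot: [0.0, 0.789, -0.614, -0.001]
force: [-0.6, 0.8, -1.9]
finger_gap: 0.407
gripper_force: 40.9
```

```bash
python3 - <<'E'
from h import *
c,im=snap('w9');plan([]);p,R=cur()
print(proj(c,p+[0,0,.039]),proj(c,[.5367,-.0411,.056]))
t=robot.grab_frame("top")
cv2.imwrite("pics/w9b.png",np.hstack([cv2.resize(im[180:420,200:440],(480,480))]))
E
```

```text
t 10.1167 at [ 0.536  -0.0422  0.1338] F [ 0.3  1.1 -1.2]
[328.36966104 335.72812169] [324.99528458 245.34579827]
```

View pics/w9b.png

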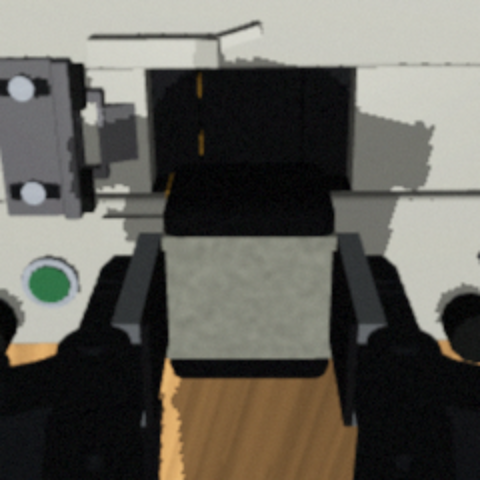

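The held pack's label has corners at (163,235), (337,235), (330,360), (168,360) in the 2x crop, centred at about (325,328) in full pixels. The bay mouth spans columns 274–377 and rows 214–276, matching the predicted bay at (325,245).

```bash
python3 - <<'E'
from h import *
c,im=load('w9');p,R=cur()
q=[onz(c,(200+a/2,180+b/2),p[2]+.039) for a,b in((163,235),(337,235),(330,360),(168,360))]
m=np.mean(q,0);print(m.round(4),np.linalg.norm(q[0]-q[1]),np.linalg.norm(q[1]-q[2]),np.degrees(np.arctan2(*(q[0]-q[1])[1::-1])),"off tool",R.inv().apply(m-p).round(4))
o=m-p; t=np.array([.5367,-.0411])-o[:2]
plan([(*t,.07,194.6),(*t,.0195,194.6)])
E
```

```text
[ 0.5382 -0.0448  0.173 ] 0.035613150041093576 0.03064068208500242 14.153047201894358 off tool [ 0.0038 -0.0013 -0.039 ]
t 10.1667 at [ 0.5359 -0.0415  0.134 ] F [-0.2  0.1 -1.5]
(np.float64(0.5344203414897168), np.float64(-0.037742567723894734), 0.07, 194.6) -> [-0.004, 0.0005, 0.064] [0.001, 0.0003, -0.0038] rows 1.5
(np.float64(0.5344203414897168), np.float64(-0.037742567723894734), 0.0195, 194.6) -> [0.0, 0.0, 0.0505] [0.0, 0.0, 0.0] rows 1.2
```

Call:
jog_arm(
  series=[
    [-0.004,0.0005,0.01,0,0,-0.004,0.025],
    [-0.004,0.0005,0.03,0,0,-0.004,0.025],
    [-0.004,0.0005,0.055,0,0,-0.004,0.025],
    [-0.004,0.0005,0.075,0,0,-0.004,0.025],
    [-0.004,0.0005,0.087,0,0,-0.004,0.025],
    [-0.004,0.0005,0.093,0,0,-0.004,0.025],
    [-0.004,0.0005,0.096,0,0,-0.004,0.025],
    [-0.004,0.0005,0.096,0,0,-0.004,0.025],
  ],
)

```text
t: 10.83
tcp_pos: [0.5339, -0.0386, 0.0394]
ee_rot: [0.002, 0.793, -0.609, 0.0]
force: [-3.0, -12.4, 14.8]
finger_gap: 0.409
gripper_force: 49.2
```

Call:
jog_arm(
  series=[
    [0,0,0.004,0,0,0,0.025],
    [0,0,0.008,0,0,0,0.025],
    [0,0,0.012,0,0,0,0.025],
    [0,0,0.015,0,0,0,0.025],
    [0,0,0.015,0,0,0,0.025],
  ],
)

```text
t: 11.25
tcp_pos: [0.5345, -0.0395, 0.0256]
ee_rot: [0.002, 0.793, -0.609, 0.001]
force: [-4.3, -19.2, 21.9]
finger_gap: 0.407
gripper_force: 64.4
```

It's rubbing on the +y wall. Ease off 2 mm along +x_tool.

Call:
jog_arm(
  series=[
    [0.001,0,0,0,0,0,0.025],
    [0.002,0,0,0,0,0,0.025],
    [0.003,0,0,0,0,0,0.025],
    [0.003,0,0,0,0,0,0.025],
  ],
)

```text
t: 11.58
tcp_pos: [0.5356, -0.0401, 0.0251]
ee_rot: [0.0, 0.793, -0.61, 0.001]
force: [-5.4, -4.9, 18.6]
finger_gap: 0.411
gripper_force: 63.7
```

Call:
jog_arm(
  series=[
    [0.0005,0.0015,-0.003,0,0,0,0.025],
    [0.001,0.0015,-0.003,0,0,0,0.025],
    [0.001,0.0015,-0.003,0,0,0,0.025],
    [0.001,0.0015,0,0,0,0,0.025],
    [0.001,0.0015,0.001,0,0,0,0.025],
    [0.001,0.0015,0.001,0,0,0,0.025],
  ],
)

```text
t: 12.08
tcp_pos: [0.5352, -0.0405, 0.023]
ee_rot: [-0.001, 0.792, -0.61, 0.0]
force: [-2.1, 5.5, 8.1]
finger_gap: 0.406
gripper_force: 62.3
```

```bash
python3 - <<'E'
from h import *
c,im=snap('w10');plan([]);o=robot.get_obs();print(np.round(o["moment"],2))
cv2.imwrite("pics/w10b.png",cv2.resize(im[180:420,200:440],(480,480)))
E
```

```text
t 12.1333 at [ 0.5352 -0.0405  0.023 ] F [-3.1  5.6  8.2]
[ 2.24  1.04 -0.05]
```

View pics/w10b.png

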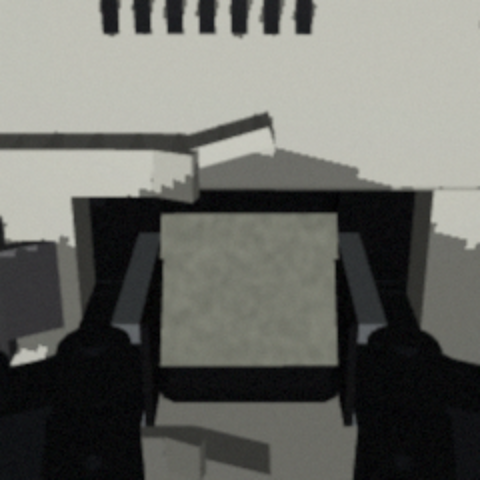

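The bay view shows the pack held tilted: its label spans (160..337, 213..366), taller than before, and the front edge is raised. It caught the +y rim on the way down. I'll take it out, set it flat on its old bench spot and regrip it centred.

```bash
python3 -c "
from h import *
plan([(.5352,-.0405,.14,194.6),(.48,.13,.135,171),(.4384,.2864,.05,147.5)])"
```

```text
t 12.1333 at [ 0.5352 -0.0405  0.023 ] F [-3.1  5.6  8.2]
(0.5352, -0.0405, 0.14, 194.6) -> [-0.0001, -0.0002, -0.117] [-0.0015, 0.0004, 0.0033] rows 2.8
(0.48, 0.13, 0.135, 171) -> [-0.1789, 0.0104, 0.005] [-0.0, -0.0, 0.4119] rows 4.3
(0.4384, 0.2864, 0.05, 147.5) -> [-0.148, 0.0656, 0.085] [0.0, 0.0, 0.4102] rows 4.4
```

Call:
jog_arm(
  series=[
    [0,0,-0.02,0,0,0,0.025],
    [0,0,-0.05,0,0,0,0.025],
    [0,0,-0.08,0,0,0,0.025],
    [0,0,-0.117,0,0,0,0.025],
    [0,0,-0.117,0,0,0,0.025],
  ],
  newtons=40,
)

```text
t: 12.55
tcp_pos: [0.5385, -0.0412, 0.146]
ee_rot: [-0.003, 0.793, -0.61, 0.004]
force: [1.2, -1.0, -0.9]
finger_gap: 0.41
gripper_force: 61.2
```

Call:
jog_arm(
  series=[
    [-0.036,0.002,0,0,0,0.08,0.025],
    [-0.072,0.004,0.002,0,0,0.16,0.025],
    [-0.107,0.006,0.003,0,0,0.25,0.025],
    [-0.143,0.008,0.004,0,0,0.33,0.025],
    [-0.179,0.01,0.005,0,0,0.412,0.025],
    [-0.179,0.01,0.005,0,0,0.412,0.025],
  ],
)

```text
t: 13.05
tcp_pos: [0.478, 0.1334, 0.134]
ee_rot: [0.0, -0.649, 0.761, 0.0]
force: [0.2, -0.7, -1.5]
finger_gap: 0.41
gripper_force: 61.0
```

Call:
jog_arm(
  series=[
    [-0.03,0.013,0.01,0,0,0.08,0.025],
    [-0.06,0.026,0.025,0,0,0.16,0.025],
    [-0.09,0.04,0.04,0,0,0.25,0.025],
    [-0.12,0.053,0.06,0,0,0.33,0.025],
    [-0.148,0.066,0.08,0,0,0.41,0.025],
    [-0.148,0.066,0.1,0,0,0.41,0.025],
    [-0.148,0.066,0.11,0,0,0.41,0.025],
    [-0.148,0.066,0.11,0,0,0.41,0.025],
  ],
  newtons=25,
)

```text
t: 13.72
tcp_pos: [0.4351, 0.2835, 0.0217]
ee_rot: [-0.003, -0.483, 0.876, -0.001]
force: [0.3, -1.0, -2.1]
finger_gap: 0.41
gripper_force: 61.0
```

```bash
python3 -c "
from h import *
plan([])"
```

```text
t 13.7167 at [0.4351 0.2835 0.0217] F [ 0.3 -1.  -2.1]
```

Call:
jog_arm(
  series=[
    [0,0,0.006,0,0,0,0.03],
    [0,0,0.012,0,0,0,0.03],
    [0,0,0.018,0,0,0,0.03],
    [0,0,0.018,0,0,0,0.03],
  ],
  newtons=20,
)

```text
t: 14.05
tcp_pos: [0.437, 0.2842, 0.0061]
ee_rot: [-0.0, -0.481, 0.876, -0.0]
force: [-0.1, 0.3, -2.2]
finger_gap: 0.405
gripper_force: 61.0
```

Call:
jog_arm(
  series=[
    [0,0,0.004,0,0,0,0.03],
    [0,0,0.007,0,0,0,0.03],
    [0,0,0.007,0,0,0,0.03],
  ],
)

```text
t: 14.3
tcp_pos: [0.437, 0.2847, -0.0007]
ee_rot: [-0.0, -0.482, 0.876, -0.0]
force: [-0.7, -0.2, -1.4]
finger_gap: 0.41
gripper_force: 61.0
```

Call:
jog_arm(
  series=[
    [0,0,0.003,0,0,0,0.03],
    [0,0,0.005,0,0,0,0.03],
    [0,0,0.005,0,0,0,0.03],
  ],
)

```text
t: 14.55
tcp_pos: [0.4369, 0.2849, -0.0058]
ee_rot: [-0.0, -0.482, 0.876, -0.0]
force: [-0.3, 0.7, -0.9]
finger_gap: 0.412
gripper_force: 61.0
```

Call:
jog_arm(
  series=[
    [0,0,0.003,0,0,0,0.03],
    [0,0,0.005,0,0,0,0.03],
    [0,0,0.005,0,0,0,0.03],
  ],
)

```text
t: 14.8
tcp_pos: [0.4368, 0.2848, -0.0108]
ee_rot: [-0.0, -0.482, 0.876, -0.0]
force: [0.7, -0.6, -1.3]
finger_gap: 0.411
gripper_force: 61.0
```

Call:
jog_arm(
  series=[
    [0,0,0.002,0,0,0,0.03],
    [0,0,0.004,0,0,0,0.03],
    [0,0,0.004,0,0,0,0.03],
  ],
)

```text
t: 15.05
tcp_pos: [0.4375, 0.2855, -0.0128]
ee_rot: [0.001, -0.482, 0.876, -0.0]
force: [-5.3, -2.2, 19.5]
finger_gap: 0.414
gripper_force: 63.9
```

```bash
python3 - <<'E'
from h import *
c,im=snap('w11');plan([]);p,R=cur()
f=lambda s:(s.max(2).astype(int)-s.min(2)<30)&(s.max(2)>62)
B=blob(im,(325,325),60,f);print(B[1],B[2],cv2.boxPoints(B[2]).round(0).tolist(), proj(c,p+[0,0,.039]))
for y in range(270,400,6): print(y,[int(v) for v in im[y,322:328].max(1)], im[y,325].tolist())
s=robot.grab_frame("scene");cv2.imwrite("pics/s11.png",s);S=cam("scene")
u=int(proj(S,p)[0])
for y in range(296,336,2): print(y,[int(v) for v in s[y,396:434:3].max(1)])
E
```

```text
t 15.1 at [ 0.4375  0.2856 -0.0127] F [-5.8 -2.7 18.9]
6805 ((323.5, 324.0), (76.0, 91.0), 90.0) [[278.0, 286.0], [369.0, 286.0], [369.0, 362.0], [278.0, 362.0]] [330.66747965 329.37883812]
270 [82, 83, 82, 86, 81, 83] [41, 64, 86]
276 [17, 14, 13, 12, 16, 13] [12, 11, 11]
282 [12, 11, 13, 11, 14, 15] [10, 11, 7]
288 [128, 130, 130, 130, 129, 126] [117, 130, 127]
294 [119, 121, 122, 119, 125, 123] [107, 119, 116]
300 [126, 122, 130, 125, 124, 119] [112, 124, 125]
306 [133, 129, 127, 129, 127, 124] [120, 129, 129]
312 [121, 122, 123, 122, 122, 128] [110, 122, 122]
318 [126, 128, 128, 126, 126, 126] [113, 126, 124]
324 [120, 122, 121, 120, 122, 117] [109, 120, 116]
330 [124, 124, 127, 128, 127, 124] [115, 128, 124]
336 [120, 122, 120, 120, 114, 119] [108, 120, 117]
342 [123, 124, 125, 125, 129, 126] [113, 123, 125]
348 [124, 129, 127, 134, 129, 133] [122, 134, 131]
354 [121, 121, 122, 122, 123, 129] [112, 122, 121]
360 [124, 127, 124, 125, 122, 125] [113, 125, 122]
366 [18, 13, 15, 13, 18, 16] [12, 13, 13]
372 [20, 20, 15, 17, 20, 14] [17, 16, 13]
378 [18, 12, 9, 14, 11, 7] [14, 14, 10
[... 759 characters left out ...]
144, 147, 144, 68, 64, 72, 100]
316 [230, 222, 107, 118, 129, 132, 145, 146, 148, 80, 65, 152, 167]
318 [226, 223, 103, 116, 87, 85, 76, 74, 71, 84, 66, 162, 156]
320 [169, 232, 104, 117, 92, 78, 77, 73, 68, 98, 76, 158, 161]
322 [166, 181, 153, 114, 89, 82, 76, 70, 61, 104, 125, 152, 158]
324 [168, 166, 170, 151, 82, 80, 72, 68, 67, 129, 159, 155, 159]
326 [173, 164, 165, 151, 81, 75, 69, 64, 63, 159, 157, 156, 160]
328 [187, 167, 162, 162, 147, 152, 155, 135, 121, 151, 162, 162, 163]
330 [229, 190, 157, 162, 152, 160, 160, 149, 148, 150, 158, 162, 166]
332 [226, 230, 156, 158, 159, 147, 153, 157, 143, 148, 158, 164, 166]
334 [232, 230, 158, 155, 164, 149, 157, 157, 152, 155, 157, 166, 167]
```

Touching the bench. Release, so the pack settles flat, then back off and look.

Call:
jog_arm(
  series=[
    [0,0,-0.001,0,0,0,0.045],
    [0,0,-0.001,0,0,0,0.06],
    [0,0,-0.001,0,0,0,0.06],
    [0,0,-0.001,0,0,0,0.06],
    [0,0,-0.03,0,0,0,0.06],
    [0,0,-0.06,0,0,0,0.06],
    [0.01,0,-0.09,0,0,0,0.06],
    [0.01,0,-0.09,0,0,0,0.06],
  ],
)

```text
t: 15.82
tcp_pos: [0.4333, 0.2781, 0.0807]
ee_rot: [0.003, -0.482, 0.876, 0.001]
force: [0.1, -0.1, 0.1]
finger_gap: 0.706
gripper_force: 0.0
```

Call:
jog_arm(
  series=[
    [0.015,0,-0.04,0,0,0,0.06],
    [0.03,0,-0.08,0,0,0,0.06],
    [0.03,0,-0.08,0,0,0,0.06],
    [0.03,0,-0.08,0,0,0,0.06],
  ],
)

```text
t: 16.15
tcp_pos: [0.4164, 0.252, 0.1583]
ee_rot: [0.003, -0.482, 0.876, 0.001]
force: [0.7, -0.2, -1.4]
finger_gap: 0.701
gripper_force: 0.0
```

```bash
cat > pk.py <<'E'
import sys
from h import *
c,im=snap(sys.argv[1]);plan([]);g0=proj(c,[.437,.2855,.02])
g=lambda s:(s.max(2).astype(int)-s.min(2)<30)&(s.max(2)>60)
k=lambda s:((s.max(2).astype(int)-s.min(2)<30))
for n,f,z in(("label",g,.0255),("all",k,.0255)):
    B=blob(im,g0,36,f);q=np.array([onz(c,p,z)[:2] for p in cv2.boxPoints(B[2])]);print(n,B[1],np.round(B[2][0]+B[2][1],1),B[2][2],q.mean(0).round(4),[(np.linalg.norm(v).round(4),np.degrees(np.arctan2(v[1],v[0])).round(1)) for v in(q[1]-q[0],q[2]-q[1])])
E
python3 pk.py w12
```

```text
t 16.2 at [0.4158 0.2515 0.1566] F [-0.2  0.3 -0.4]
label 1146 [325.  272.5  29.   38. ] 90.0 [0.4458 0.2946] [(np.float64(0.035), np.float64(147.6)), (np.float64(0.0297), np.float64(58.6))]
all 1841 [325. 267.  48.  38.] 90.0 [0.443  0.2902] [(np.float64(0.0345), np.float64(147.6)), (np.float64(0.0485), np.float64(58.6))]
```

The pack is flat again with its label square to the tool. I'll take one more look from the same height and picture row as the bay views, so the calibration errors cancel.

Call:
jog_arm(
  series=[
    [0,0,-0.025,0,0,0,0.06],
    [0,0,-0.05,0,0,0,0.06],
    [0,0,-0.05,0,0,0,0.06],
    [0,0,-0.05,0,0,0,0.06],
  ],
)

```text
t: 16.53
tcp_pos: [0.4158, 0.2518, 0.2055]
ee_rot: [0.0, -0.482, 0.876, 0.0]
force: [-0.6, 1.1, -1.0]
finger_gap: 0.701
gripper_force: 0.0
```

```bash
python3 pk.py w13; python3 - <<'E'
from h import *
(c4,a),(c5,b)=load("w12"),load("w13")
g=lambda s:(s.max(2).astype(int)-s.min(2)<30)&(s.max(2)>60)
A=blob(a,(325,272),34,g);B=blob(b,proj(c5,[.4458,.2946,.0255]),34,g)
print(tri([(c4,A[2][0]),(c5,B[2][0])]).round(4),B[2])
E
```

```text
t 16.5833 at [0.4153 0.2512 0.2045] F [-0.5  0.7 -0. ]
label 936 [324.5 255.5  27.   33. ] 90.0 [0.446  0.2948] [(np.float64(0.0346), np.float64(147.6)), (np.float64(0.0308), np.float64(58.5))]
all 1420 [324.5 251.   42.   33. ] 90.0 [0.4434 0.2907] [(np.float64(0.0342), np.float64(147.6)), (np.float64(0.0475), np.float64(58.5))]
[0.4467 0.2961 0.0212] ((324.5, 255.5), (27.0, 33.0), 90.0)
```

```bash
python3 -c "
from h import *
plan([(.4441,.2960,.05,147.6),(.4441,.2960,-.014,147.6)])"
```

```text
t 16.5833 at [0.4153 0.2512 0.2045] F [-0.5  0.7 -0. ]
(0.4441, 0.296, 0.05, 147.6) -> [-0.0534, -0.0004, 0.1545] [0.0006, -0.0012, 0.0003] rows 3.9
(0.4441, 0.296, -0.014, 147.6) -> [0.0, 0.0, 0.064] [0.0, 0.0, 0.0] rows 1.5
```

Call:
jog_arm(
  series=[
    [-0.02,0,0.04,0,0,0,0.06],
    [-0.04,0,0.08,0,0,0,0.06],
    [-0.0534,0,0.115,0,0,0,0.06],
    [-0.0534,0,0.145,0,0,0,0.06],
    [-0.0534,0,0.155,0,0,0,0.06],
    [-0.0534,0,0.155,0,0,0,0.06],
  ],
)

```text
t: 17.08
tcp_pos: [0.442, 0.2937, 0.0465]
ee_rot: [-0.004, -0.482, 0.876, -0.002]
force: [-0.7, 0.2, 0.9]
finger_gap: 0.702
gripper_force: 0.0
```

Call:
jog_arm(
  series=[
    [0,0,0.02,0,0,0,0.06],
    [0,0,0.04,0,0,0,0.06],
    [0,0,0.055,0,0,0,0.06],
    [0,0,0.063,0,0,0,0.06],
    [0,0,0.063,0,0,0,0.06],
  ],
)

```text
t: 17.5
tcp_pos: [0.444, 0.2959, -0.0125]
ee_rot: [-0.0, -0.482, 0.876, -0.0]
force: [0.1, 0.3, 0.1]
finger_gap: 0.699
gripper_force: 0.0
```

```bash
python3 -c "
from h import *
plan([(.4441,.2960,-.014,147.6)])"
```

```text
t 17.5 at [ 0.444   0.2959 -0.0125] F [0.1 0.3 0.1]
(0.4441, 0.296, -0.014, 147.6) -> [-0.0001, -0.0001, 0.0015] [0.0, -0.0011, 0.0004] rows 0.0
```

Close with a firmer grip so it doesn't pivot, and lift.

Call:
jog_arm(
  series=[
    [0,0,0.0015,0,0,0,0.06],
    [0,0,0.0015,0,0,0,0.025],
    [0,0,0.0015,0,0,0,0.025],
    [0,0,0.0015,0,0,0,0.025],
    [0,0,0.0015,0,0,0,0.025],
    [0,0,0.0015,0,0,0,0.025],
    [0,0,0.0015,0,0,0,0.025],
    [0,0,0.0015,0,0,0,0.025],
  ],
  newtons=60,
)

```text
t: 18.17
tcp_pos: [0.4448, 0.2971, -0.0123]
ee_rot: [0.001, -0.482, 0.876, 0.0]
force: [-1.6, -1.0, 6.2]
finger_gap: 0.409
gripper_force: 59.9
```

```bash
python3 -c "
from h import *
y=np.radians(194.6);o=-.0022*np.array([np.cos(y),np.sin(y)]);t=np.array([.5367,-.0411])-o
plan([(.4441,.2960,.12,147.6),(.48,.13,.135,171),(*t,.125,194.6),(*t,.05,194.6),(*t,.0165,194.6)])"
```

```text
t 18.1667 at [ 0.4448  0.2971 -0.0123] F [-1.6 -1.   6.2]
(0.4441, 0.296, 0.12, 147.6) -> [0.001, -0.0, -0.1323] [-0.0004, 0.0022, 0.001] rows 3.2
(0.48, 0.13, 0.135, 171) -> [0.1209, -0.1193, -0.015] [0.0, 0.0, -0.4084] rows 4.1
(np.float64(0.5345710398249396), np.float64(-0.04165455258813485), 0.125, 194.6) -> [0.161, -0.0808, 0.01] [-0.0, 0.0, -0.4119] rows 4.3
(np.float64(0.5345710398249396), np.float64(-0.04165455258813485), 0.05, 194.6) -> [0.0, 0.0, 0.075] [0.0, 0.0, 0.0] rows 1.8
(np.float64(0.5345710398249396), np.float64(-0.04165455258813485), 0.0165, 194.6) -> [0.0, 0.0, 0.0335] [0.0, 0.0, 0.0] rows 0.8
```

Call:
jog_arm(
  series=[
    [0,0,-0.03,0,0,0,0.025],
    [0,0,-0.06,0,0,0,0.025],
    [0,0,-0.1,0,0,0,0.025],
    [0,0,-0.134,0,0,0,0.025],
    [0,0,-0.134,0,0,0,0.025],
  ],
)

```text
t: 18.58
tcp_pos: [0.4474, 0.2995, 0.1281]
ee_rot: [0.006, -0.483, 0.876, 0.002]
force: [1.2, 0.8, -0.8]
finger_gap: 0.4
gripper_force: 61.0
```

Call:
jog_arm(
  series=[
    [0.03,-0.03,-0.004,0,0,-0.1,0.025],
    [0.06,-0.06,-0.008,0,0,-0.205,0.025],
    [0.09,-0.09,-0.011,0,0,-0.3,0.025],
    [0.121,-0.119,-0.015,0,0,-0.408,0.025],
    [0.121,-0.119,-0.015,0,0,-0.408,0.025],
  ],
)

```text
t: 19.0
tcp_pos: [0.4797, 0.1258, 0.136]
ee_rot: [0.0, -0.652, 0.758, -0.0]
force: [-0.5, 0.6, -1.9]
finger_gap: 0.401
gripper_force: 61.0
```

Call:
jog_arm(
  series=[
    [0.032,-0.016,0,0,0,-0.08,0.025],
    [0.064,-0.032,0,0,0,-0.16,0.025],
    [0.096,-0.048,0,0,0,-0.24,0.025],
    [0.128,-0.064,0.005,0,0,-0.33,0.025],
    [0.161,-0.081,0.01,0,0,-0.412,0.025],
    [0.161,-0.081,0.01,0,0,-0.412,0.025],
    [0.161,-0.081,0.01,0,0,-0.412,0.025],
    [0.161,-0.081,0.01,0,0,-0.412,0.025],
  ],
)

```text
t: 19.67
tcp_pos: [0.5345, -0.0415, 0.1252]
ee_rot: [-0.0, 0.791, -0.612, -0.0]
force: [-0.4, -0.4, -2.3]
finger_gap: 0.397
gripper_force: 61.0
```

```bash
python3 - <<'E'
from h import *
c,im=snap('w14');p,R=cur()
f=lambda s:(s.max(2).astype(int)-s.min(2)<30)&(s.max(2)>62)&(s.max(2)<175)
col=im[260:400,325].max(1);print("label rows",260+np.where(col>62)[0][[0]],[int(v) for v in col[::4]])
row=im[328].max(1);print([int(v) for v in row[272:380:3]])
plan([(.5346,-.0417,.05,194.6)])
E
```

```text
label rows [293] [3, 6, 6, 9, 6, 11, 15, 12, 11, 142, 131, 137, 139, 140, 133, 139, 136, 138, 137, 130, 137, 141, 135, 138, 6, 14, 97, 123, 113, 113, 123, 122, 127, 131, 130]
[57, 5, 10, 3, 72, 141, 140, 138, 136, 136, 134, 133, 139, 135, 139, 142, 140, 137, 135, 134, 134, 135, 139, 140, 133, 140, 142, 145, 143, 142, 137, 7, 10, 9, 21, 52]
t 19.7167 at [ 0.5346 -0.0408  0.1253] F [ 0.9 -0.5 -1.3]
(0.5346, -0.0417, 0.05, 194.6) -> [0.0009, 0.0002, 0.0753] [-0.0003, 0.0002, -0.0008] rows 1.8
```

Call:
jog_arm(
  series=[
    [0,0,0.02,0,0,0,0.025],
    [0,0,0.045,0,0,0,0.025],
    [0,0,0.065,0,0,0,0.025],
    [0,0,0.076,0,0,0,0.025],
    [0,0,0.08,0,0,0,0.025],
    [0,0,0.084,0,0,0,0.025],
    [0,0,0.084,0,0,0,0.025],
  ],
)

```text
t: 20.3
tcp_pos: [0.5349, -0.0404, 0.0412]
ee_rot: [-0.0, 0.792, -0.611, 0.0]
force: [-0.6, 0.1, -0.8]
finger_gap: 0.4
gripper_force: 60.9
```

No contact. The pack is inside the mouth; keep going down.

Call:
jog_arm(
  series=[
    [0,0,0.004,0,0,0,0.025],
    [0,0,0.008,0,0,0,0.025],
    [0,0,0.012,0,0,0,0.025],
    [0,0,0.015,0,0,0,0.025],
    [0,0,0.015,0,0,0,0.025],
  ],
)

```text
t: 20.72
tcp_pos: [0.5343, -0.0414, 0.0255]
ee_rot: [0.0, 0.791, -0.612, -0.0]
force: [-0.1, 0.0, -1.3]
finger_gap: 0.4
gripper_force: 60.9
```

Call:
jog_arm(
  series=[
    [0,0,0.002,0,0,0,0.025],
    [0,0,0.005,0,0,0,0.025],
    [0,0,0.007,0,0,0,0.025],
    [0,0,0.007,0,0,0,0.025],
  ],
)

```text
t: 21.05
tcp_pos: [0.5345, -0.0413, 0.0186]
ee_rot: [0.0, 0.791, -0.612, -0.0]
force: [0.0, 0.4, -1.7]
finger_gap: 0.404
gripper_force: 60.9
```

Straight in, with about 2 mm left to the floor. Open slightly and withdraw upward.

Call:
jog_arm(
  series=[
    [0,0,0.001,0,0,0,0.041],
    [0,0,0.001,0,0,0,0.041],
    [0,0,0.001,0,0,0,0.041],
    [0,0,-0.003,0,0,0,0.042],
    [0,0,-0.01,0,0,0,0.042],
    [0,0,-0.03,0,0,0,0.042],
    [0,0,-0.06,0,0,0,0.06],
    [0,0,-0.06,0,0,0,0.06],
  ],
)

```text
t: 21.72
tcp_pos: [0.5382, -0.0408, 0.0849]
ee_rot: [-0.003, 0.792, -0.611, 0.003]
force: [1.8, 0.0, -0.3]
finger_gap: 0.701
gripper_force: 0.0
```

```bash
python3 -c "
from h import *
plan([(.55,-.085,.23,194.6),(.46,-.315,.2,182)])"
```

```text
t 21.7167 at [ 0.5382 -0.0408  0.0849] F [ 1.8  0.  -0.3]
(0.55, -0.085, 0.23, 194.6) -> [0.0459, -0.0013, -0.1451] [-0.0079, -0.0013, 0.0016] rows 3.6
(0.46, -0.315, 0.2, 182) -> [0.1999, 0.1451, 0.03] [0.0, 0.0, 0.2199] rows 6.0
```

Call:
jog_arm(
  series=[
    [0,0,-0.03,0,0,0,0.06],
    [0.01,0,-0.07,0,0,0,0.06],
    [0.03,0,-0.11,0,0,0,0.06],
    [0.046,0,-0.145,0,0,0,0.06],
    [0.046,0,-0.145,0,0,0,0.06],
    [0.046,0,-0.145,0,0,0,0.06],
  ],
)

```text
t: 22.22
tcp_pos: [0.5479, -0.0864, 0.2276]
ee_rot: [-0.002, 0.791, -0.612, 0.002]
force: [-1.1, 0.7, -1.6]
finger_gap: 0.703
gripper_force: 0.0
```

```bash
python3 -c "
from h import *
c,im=snap('w15');g0=proj(c,[.5367,-.0411,.055]);print(g0)
g=lambda s:(s.max(2).astype(int)-s.min(2)<30)&(s.max(2)>60)&(s.max(2)<200)
B=blob(im,g0,24,g);print(B)
q=np.array([onz(c,p,.055)[:2] for p in cv2.boxPoints(B[2])]);print(q.mean(0).round(4))
print([int(v) for v in im[int(g0[1])].max(1)[270:390:4]]);print([int(v) for v in im[205:300:3,int(g0[0])].max(1)])
plan([(.46,-.315,.22,182)])"
```

```text
[326.41847357 255.08489912]
(array([326.56759546, 251.95149639]), np.int32(969), ((326.52032470703125, 252.19058227539062), (27.399913787841797, 35.719844818115234), 88.31531524658203))
[ 0.5374 -0.044 ]
[190, 115, 94, 97, 94, 66, 10, 12, 15, 14, 115, 136, 124, 127, 131, 129, 128, 128, 129, 10, 15, 12, 12, 32, 109, 111, 107, 111, 154, 191]
[108, 107, 108, 110, 100, 69, 108, 108, 109, 102, 13, 37, 126, 127, 132, 129, 129, 126, 128, 127, 111, 17, 6, 7, 37, 91, 106, 105, 102, 51, 100, 104]
t 22.2667 at [ 0.5466 -0.086   0.2255] F [ 0.1  0.3 -0.6]
(0.46, -0.315, 0.22, 182) -> [0.1999, 0.1414, 0.0051] [-0.0027, 0.0004, 0.2191] rows 5.9
```

The pack sits flat in the bay: its label is 35.7 px wide, which puts the top at z 0.055 as expected. On to the cover.

Call:
jog_arm(
  series=[
    [0.033,0.024,0,0,0,0.04,0.06],
    [0.067,0.047,0,0,0,0.08,0.06],
    [0.1,0.071,0,0,0,0.11,0.06],
    [0.133,0.094,0,0,0,0.15,0.06],
    [0.167,0.118,0.005,0,0,0.18,0.06],
    [0.2,0.141,0.005,0,0,0.219,0.06],
    [0.2,0.141,0.005,0,0,0.219,0.06],
    [0.2,0.141,0.005,0,0,0.219,0.06],
  ],
)

```text
t: 22.93
tcp_pos: [0.4586, -0.3161, 0.2177]
ee_rot: [0.001, 0.718, -0.696, -0.001]
force: [0.4, -0.2, -1.1]
finger_gap: 0.702
gripper_force: 0.0
```

```bash
python3 - <<'E'
from h import *
c,im=snap('w16');plan([]);g0=proj(c,[.471,-.2624,.009]);print(g0)
w=lambda s:(s.max(2).astype(int)-s.min(2)<45)&(s.max(2)>75)
B=blob(im,g0,75,w);print(B[1],B[2])
q=np.array([onz(c,p,.009)[:2] for p in cv2.boxPoints(B[2])]);m=q.mean(0)
e=[q[1]-q[0],q[2]-q[1]];L=max(e,key=np.linalg.norm);L=L*np.sign(L[0]);th=np.arctan2(L[1],L[0]);u=np.array([np.cos(th),np.sin(th)])
print(m.round(4),np.degrees(th),[np.linalg.norm(x).round(4) for x in e],"grip",(m-.022*u).round(4))
for n,x in(("w1",None),):
    c1,i1=load(n);B1=blob(i1,proj(c1,[.471,-.2624,.009]),75,w);print(n,B1[2],onz(c1,B1[2][0],.009).round(4),tri([(c,B[2][0]),(c1,B1[2][0])]).round(4))
g=proj(c,[*(m-.022*u),.02]).astype(int);print(g,[int(v) for v in im[g[1]].max(1)[g[0]-40:g[0]+40:2]])
E
```

```text
t 22.9833 at [ 0.4593 -0.315   0.2179] F [-1.   0.7 -0.1]
[313.23779281 248.33317283]
5279 ((313.0, 246.5), (53.0, 100.0), 90.0)
[ 0.4713 -0.2638] 1.7469740083361232 [np.float64(0.111), np.float64(0.0643)] grip [ 0.4493 -0.2644]
w1 ((321.5, 246.5), (57.0, 105.0), 90.0) [ 0.4709 -0.2644  0.009 ] [ 0.471  -0.2697  0.0232]
[332 250] [152, 133, 151, 146, 148, 148, 148, 149, 148, 148, 146, 143, 150, 146, 153, 150, 150, 150, 118, 148, 149, 150, 146, 138, 151, 151, 149, 148, 150, 148, 151, 149, 148, 149, 150, 140, 114, 122, 128, 134]
```

```bash
python3 -c "
from h import *
plan([(.4471,-.2644,.05,182),(.4471,-.2644,-.011,182)])"
```

```text
t 22.9833 at [ 0.4593 -0.315   0.2179] F [-1.   0.7 -0.1]
(0.4471, -0.2644, 0.05, 182) -> [-0.0509, 0.0102, 0.168] [0.002, 0.0009, -0.0006] rows 4.2
(0.4471, -0.2644, -0.011, 182) -> [0.0, 0.0, 0.061] [0.0, 0.0, 0.0] rows 1.5
```

Call:
jog_arm(
  series=[
    [-0.015,0.003,0.038,0,0,0,0.045],
    [-0.03,0.006,0.075,0,0,0,0.045],
    [-0.045,0.009,0.113,0,0,0,0.045],
    [-0.051,0.0102,0.15,0,0,0,0.045],
    [-0.051,0.0102,0.168,0,0,0,0.045],
    [-0.051,0.0102,0.168,0,0,0,0.045],
  ],
)

```text
t: 23.48
tcp_pos: [0.4454, -0.2615, 0.0469]
ee_rot: [0.002, 0.721, -0.693, -0.004]
force: [0.0, 0.3, -0.7]
finger_gap: 0.526
gripper_force: 0.0
```

Call:
jog_arm(
  series=[
    [0,0,0.02,0,0,0,0.045],
    [0,0,0.04,0,0,0,0.045],
    [0,0,0.052,0,0,0,0.045],
    [0,0,0.058,0,0,0,0.045],
    [0,0,0.058,0,0,0,0.045],
    [0,0,0.058,0,0,0,0.045],
  ],
)

```text
t: 23.98
tcp_pos: [0.4493, -0.264, -0.006]
ee_rot: [-0.0, 0.72, -0.694, 0.0]
force: [0.3, 0.6, 0.8]
finger_gap: 0.527
gripper_force: 0.0
```

```bash
python3 -c "
from h import *
plan([(.4471,-.2644,-.011,182)])"
```

```text
t 23.9833 at [ 0.4493 -0.264  -0.006 ] F [0.3 0.6 0.8]
(0.4471, -0.2644, -0.011, 182) -> [0.0003, 0.0022, 0.005] [-0.0008, -0.0004, 0.0024] rows 0.1
```

Call:
jog_arm(
  series=[
    [0,0.002,0.003,0,0,0,0.045],
    [0,0.002,0.005,0,0,0,0.045],
    [0,0.002,0.005,0,0,0,0.004],
    [0,0.002,0.005,0,0,0,0.004],
    [0,0.002,0.005,0,0,0,0.004],
    [0,0.002,0.005,0,0,0,0.004],
    [0,0.002,0.005,0,0,0,0.004],
    [0,0.002,0.005,0,0,0,0.004],
  ],
  newtons=60,
)

```text
t: 24.65
tcp_pos: [0.4466, -0.2645, -0.0114]
ee_rot: [-0.0, 0.72, -0.694, 0.0]
force: [-1.5, -0.3, 5.0]
finger_gap: 0.116
gripper_force: 59.1
```

Call:
jog_arm(
  series=[
    [0,0,0,0,0,0,0.004],
    [0,0,0,0,0,0,0.004],
  ],
)

```text
t: 24.82
tcp_pos: [0.4466, -0.2645, -0.0114]
ee_rot: [-0.0, 0.72, -0.694, 0.0]
force: [-0.6, 0.7, 6.3]
finger_gap: 0.115
gripper_force: 59.1
```

Gripped the bar. Lift and carry to behind the rails with the yaw matched to the scale.

```bash
python3 -c "
from h import *
plan([(.4466,-.2645,.10,182.1),(.4504,-.0636,.10,194.6),(.4504,-.0636,.05,194.6)])"
```

```text
t 24.8167 at [ 0.4466 -0.2645 -0.0114] F [-0.6  0.7  6.3]
(0.4466, -0.2645, 0.1, 182.1) -> [0.0001, -0.0001, -0.1114] [-0.0005, -0.0003, -0.0005] rows 2.7
(0.4504, -0.0636, 0.1, 194.6) -> [-0.2006, -0.0112, 0.0] [0.0, 0.0, -0.2182] rows 4.8
(0.4504, -0.0636, 0.05, 194.6) -> [0.0, 0.0, 0.05] [0.0, 0.0, 0.0] rows 1.2
```

Call:
jog_arm(
  series=[
    [0,0,-0.015,0,0,0,0.004],
    [0,0,-0.045,0,0,0,0.004],
    [0,0,-0.08,0,0,0,0.004],
    [0,0,-0.112,0,0,0,0.004],
    [0,0,-0.112,0,0,0,0.004],
    [0,0,-0.112,0,0,0,0.004],
  ],
)

```text
t: 25.32
tcp_pos: [0.4477, -0.2645, 0.1021]
ee_rot: [-0.001, 0.72, -0.694, 0.002]
force: [0.3, 0.1, -1.5]
finger_gap: 0.115
gripper_force: 58.9
```

Call:
jog_arm(
  series=[
    [-0.034,-0.002,0,0,0,-0.036,0.004],
    [-0.067,-0.004,0,0,0,-0.073,0.004],
    [-0.1,-0.006,0,0,0,-0.11,0.004],
    [-0.134,-0.008,0,0,0,-0.146,0.004],
    [-0.167,-0.01,0,0,0,-0.182,0.004],
    [-0.2,-0.011,0,0,0,-0.218,0.004],
    [-0.2,-0.011,0,0,0,-0.218,0.004],
    [-0.2,-0.011,0,0,0,-0.218,0.004],
  ],
)

```text
t: 25.98
tcp_pos: [0.4494, -0.0626, 0.0992]
ee_rot: [0.001, 0.792, -0.611, -0.001]
force: [-0.6, -0.3, -1.1]
finger_gap: 0.112
gripper_force: 58.9
```

```bash
python3 - <<'E'
from h import *
c,im=snap('w17');p,R=cur()
plan([(.4504,-.0636,.1,194.6),(.4504,-.0636,.05,194.6)])
o=p-R.apply([0,.0022,0]);u=np.r_[np.cos(np.radians(14.6)),np.sin(np.radians(14.6)),0];v=np.r_[-u[1],u[0],0]
org=o+.026*u+[0,0,.0114]
P=[proj(c,org+u*a+v*b+[0,0,.009]).round(0).tolist() for a,b in((52,32),(52,-32),(-60,-32),(-60,32))] if 0 else [proj(c,org+u*a/1e3+v*b/1e3+[0,0,.009]).round(0).tolist() for a,b in((52,32),(52,-32),(-60,-32),(-60,32))]
print("pred corners",P)
w=lambda s:(s.max(2).astype(int)-s.min(2)<45)&(s.max(2)>75)
for x in (245,260,275,290): print(x,[int(t) for t in im[220:330:4,x].max(1)])
for y in(270,285): print(y,[int(t) for t in im[y].max(1)[200:440:5]])
E
```

```text
t 26.0333 at [ 0.4494 -0.0636  0.0992] F [-0.5  0.5 -0.9]
(0.4504, -0.0636, 0.1, 194.6) -> [0.0003, -0.0009, -0.0008] [0.0018, 0.0002, 0.0007] rows 0.0
(0.4504, -0.0636, 0.05, 194.6) -> [0.0, 0.0, 0.05] [0.0, 0.0, 0.0] rows 1.2
pred corners [[169.0, 365.0], [149.0, 246.0], [400.0, 246.0], [391.0, 365.0]]
245 [180, 52, 40, 17, 9, 11, 36, 197, 209, 207, 210, 207, 206, 205, 208, 208, 208, 174, 127, 125, 126, 125, 122, 124, 123, 123, 125, 125]
260 [163, 101, 97, 100, 100, 104, 82, 197, 209, 208, 209, 208, 126, 124, 124, 127, 125, 126, 128, 122, 127, 124, 127, 124, 126, 125, 123, 125]
275 [139, 104, 100, 101, 99, 97, 84, 197, 210, 205, 126, 127, 131, 124, 126, 124, 125, 124, 125, 125, 127, 126, 124, 124, 121, 123, 127, 128]
290 [184, 98, 101, 102, 99, 102, 88, 198, 127, 127, 127, 127, 125, 101, 128, 128, 125, 127, 126, 127, 128, 123, 13, 5, 10, 14, 19, 11]
270 [207, 207, 205, 206, 207, 207, 206, 208, 208, 205, 206, 208, 124, 127, 126, 124, 128, 126, 124, 126, 127, 129, 128, 74, 74, 78, 74, 92, 126, 125, 125, 128, 128, 128, 126, 127, 125, 123, 128, 123, 194, 190, 207, 207, 205, 207, 209, 197]
285 [207, 206, 205, 205, 208, 210, 208, 209, 206, 208, 125, 128, 125, 124, 127, 128, 121, 122, 127, 124, 127, 126, 104, 120, 123, 125, 127, 118, 125, 128, 127, 127, 125, 126, 126, 125, 124, 127, 125, 125, 191, 206, 209, 206, 207, 208, 194, 189]
```

The cover's -y edge reads row 247 against 246 predicted, and level. Lower it onto the deck.

Call:
jog_arm(
  series=[
    [0,-0.001,0.015,0,0,0,0.004],
    [0,-0.001,0.03,0,0,0,0.004],
    [0,-0.001,0.041,0,0,0,0.004],
    [0,-0.001,0.046,0,0,0,0.004],
    [0,-0.001,0.049,0,0,0,0.004],
    [0,-0.001,0.049,0,0,0,0.004],
  ],
)

```text
t: 26.53
tcp_pos: [0.4506, -0.0646, 0.0505]
ee_rot: [0.001, 0.791, -0.612, -0.0]
force: [-0.2, 0.4, -1.0]
finger_gap: 0.116
gripper_force: 58.8
```

Call:
jog_arm(
  series=[
    [0,0,0.0015,0,0,0,0.004],
    [0,0,0.003,0,0,0,0.004],
    [0,0,0.003,0,0,0,0.004],
  ],
)

```text
t: 26.78
tcp_pos: [0.4513, -0.0638, 0.0483]
ee_rot: [-0.0, 0.791, -0.612, 0.0]
force: [-1.0, -1.1, -0.4]
finger_gap: 0.111
gripper_force: 58.8
```

Call:
jog_arm(
  series=[
    [0,0,0.001,0,0,0,0.004],
    [0,0,0.0015,0,0,0,0.004],
    [0,0,0.0015,0,0,0,0.004],
  ],
)

```text
t: 27.03
tcp_pos: [0.4511, -0.0637, 0.0467]
ee_rot: [-0.0, 0.791, -0.612, 0.0]
force: [0.5, -0.3, -1.3]
finger_gap: 0.115
gripper_force: 58.8
```

Call:
jog_arm(
  series=[
    [0,0,0.0005,0,0,0,0.004],
    [0,0,0.001,0,0,0,0.004],
    [0,0,0.001,0,0,0,0.004],
  ],
)

```text
t: 27.28
tcp_pos: [0.4512, -0.0637, 0.0457]
ee_rot: [-0.0, 0.791, -0.612, 0.0]
force: [-0.3, 0.7, -0.0]
finger_gap: 0.114
gripper_force: 58.9
```

Call:
jog_arm(
  series=[
    [0,-0.003,0.0004,0,0,0,0.004],
    [0,-0.006,0.0004,0,0,0,0.004],
    [0,-0.009,0.0004,0,0,0,0.004],
    [0,-0.012,0.0004,0,0,0,0.004],
    [0,-0.012,0.0004,0,0,0,0.004],
  ],
)

```text
t: 27.7
tcp_pos: [0.4634, -0.0608, 0.0456]
ee_rot: [-0.0, 0.791, -0.612, 0.0]
force: [-1.0, -0.6, 4.5]
finger_gap: 0.12
gripper_force: 59.6
```

Call:
jog_arm(
  series=[
    [0,-0.003,0,0,0,0,0.004],
    [0,-0.006,0,0,0,0,0.004],
    [0,-0.009,0,0,0,0,0.004],
    [0,-0.012,0,0,0,0,0.004],
    [0,-0.012,0,0,0,0,0.004],
  ],
)

```text
t: 28.12
tcp_pos: [0.4748, -0.0578, 0.0456]
ee_rot: [0.0, 0.791, -0.612, 0.0]
force: [-1.6, -1.1, 6.1]
finger_gap: 0.115
gripper_force: 59.7
```

Call:
jog_arm(
  series=[
    [0,-0.002,-0.0004,0,0,0,0.004],
    [0,-0.004,-0.0004,0,0,0,0.004],
    [0,-0.006,-0.0004,0,0,0,0.004],
    [0,-0.006,-0.0004,0,0,0,0.004],
  ],
)

```text
t: 28.45
tcp_pos: [0.4806, -0.0562, 0.0457]
ee_rot: [-0.0, 0.791, -0.612, 0.0]
force: [-0.2, 0.3, 3.0]
finger_gap: 0.112
gripper_force: 59.2
```

Call:
jog_arm(
  series=[
    [0,-0.002,0,0,0,0,0.004],
    [0,-0.004,0,0,0,0,0.004],
    [0,-0.006,0,0,0,0,0.004],
    [0,-0.006,0,0,0,0,0.004],
  ],
)

```text
t: 28.78
tcp_pos: [0.4865, -0.0546, 0.0457]
ee_rot: [-0.0, 0.791, -0.612, 0.0]
force: [0.2, 0.1, 3.6]
finger_gap: 0.115
gripper_force: 59.4
```

Call:
jog_arm(
  series=[
    [0,-0.002,0,0,0,0,0.004],
    [0,-0.004,0,0,0,0,0.004],
    [0,-0.006,0,0,0,0,0.004],
    [0,-0.006,0,0,0,0,0.004],
  ],
)

```text
t: 29.12
tcp_pos: [0.4923, -0.0531, 0.0457]
ee_rot: [-0.0, 0.791, -0.612, 0.0]
force: [-0.5, -0.1, 4.5]
finger_gap: 0.114
gripper_force: 59.4
```

Call:
jog_arm(
  series=[
    [0,-0.002,-0.0003,0,0,0,0.004],
    [0,-0.004,-0.0003,0,0,0,0.004],
    [0,-0.006,-0.0003,0,0,0,0.004],
    [0,-0.008,-0.0003,0,0,0,0.004],
    [0,-0.008,-0.0003,0,0,0,0.004],
  ],
)

```text
t: 29.53
tcp_pos: [0.5, -0.051, 0.0457]
ee_rot: [-0.0, 0.791, -0.612, 0.0]
force: [-0.2, -0.7, -0.6]
finger_gap: 0.111
gripper_force: 58.9
```

Call:
jog_arm(
  series=[
    [0,-0.001,0,0,0,0,0.004],
    [0,-0.002,0,0,0,0,0.004],
    [0,-0.003,0,0,0,0,0.004],
    [0,-0.003,0,0,0,0,0.004],
  ],
)

```text
t: 29.87
tcp_pos: [0.5026, -0.0504, 0.0459]
ee_rot: [-0.0, 0.791, -0.612, 0.0]
force: [0.1, -0.8, -0.2]
finger_gap: 0.114
gripper_force: 58.9
```

Call:
jog_arm(
  series=[
    [0,-0.001,0,0,0,0,0.004],
    [0,-0.002,0,0,0,0,0.004],
    [0,-0.003,0,0,0,0,0.004],
    [0,-0.003,0,0,0,0,0.004],
  ],
)

```text
t: 30.2
tcp_pos: [0.5055, -0.0496, 0.0459]
ee_rot: [-0.0, 0.791, -0.612, 0.0]
force: [-0.6, 0.5, -0.2]
finger_gap: 0.117
gripper_force: 58.9
```

Call:
jog_arm(
  series=[
    [0,-0.001,0,0,0,0,0.004],
    [0,-0.002,0,0,0,0,0.004],
    [0,-0.003,0,0,0,0,0.004],
    [0,-0.003,0,0,0,0,0.004],
  ],
)

```text
t: 30.53
tcp_pos: [0.508, -0.0491, 0.0459]
ee_rot: [0.0, 0.791, -0.612, -0.0]
force: [-1.9, 0.2, 1.7]
finger_gap: 0.113
gripper_force: 59.1
```

Call:
jog_arm(
  series=[
    [0,-0.001,0,0,0,0,0.004],
    [0,-0.002,0,0,0,0,0.004],
    [0,-0.002,0,0,0,0,0.004],
  ],
)

```text
t: 30.78
tcp_pos: [0.5098, -0.0487, 0.046]
ee_rot: [0.0, 0.791, -0.612, -0.0]
force: [-3.8, -1.8, 3.0]
finger_gap: 0.117
gripper_force: 59.5
```

Call:
jog_arm(
  series=[
    [0,-0.001,0,0,0,0,0.004],
    [0,-0.002,0,0,0,0,0.004],
    [0,-0.002,0,0,0,0,0.004],
  ],
)

```text
t: 31.03
tcp_pos: [0.5117, -0.0482, 0.046]
ee_rot: [0.0, 0.791, -0.612, -0.0]
force: [-5.2, -1.5, 6.0]
finger_gap: 0.115
gripper_force: 59.7
```

Call:
jog_arm(
  series=[
    [0,-0.001,0,0,0,0,0.004],
    [0,-0.002,0,0,0,0,0.004],
    [0,-0.002,0,0,0,0,0.004],
  ],
)

```text
t: 31.28
tcp_pos: [0.5133, -0.0478, 0.046]
ee_rot: [0.001, 0.791, -0.612, -0.0]
force: [-5.4, -2.0, 7.1]
finger_gap: 0.117
gripper_force: 59.8
```

Climbing the ramp at 4–6 N. Continue in small steps.

Call:
jog_arm(
  series=[
    [0,-0.001,0,0,0,0,0.004],
    [0,-0.002,0,0,0,0,0.004],
    [0,-0.002,0,0,0,0,0.004],
  ],
)

```text
t: 31.53
tcp_pos: [0.5163, -0.047, 0.0461]
ee_rot: [-0.0, 0.791, -0.612, 0.0]
force: [-2.9, -1.7, 4.2]
finger_gap: 0.116
gripper_force: 59.5
```

Call:
jog_arm(
  series=[
    [0,-0.001,0,0,0,0,0.004],
    [0,-0.0015,0,0,0,0,0.004],
    [0,-0.0015,0,0,0,0,0.004],
  ],
)

```text
t: 31.78
tcp_pos: [0.5185, -0.0462, 0.046]
ee_rot: [-0.001, 0.791, -0.612, 0.001]
force: [1.7, -0.0, 0.6]
finger_gap: 0.119
gripper_force: 59.0
```

Call:
jog_arm(
  series=[
    [0,-0.001,0,0,0,0,0.004],
    [0,-0.0015,0,0,0,0,0.004],
    [0,-0.0015,0,0,0,0,0.004],
  ],
)

```text
t: 32.03
tcp_pos: [0.5186, -0.0462, 0.0457]
ee_rot: [0.0, 0.791, -0.612, -0.0]
force: [-0.9, -0.9, 2.2]
finger_gap: 0.115
gripper_force: 59.1
```

Force dropped past the ramp. Push on in small steps for the click, the seal and the stop.

Call:
jog_arm(
  series=[
    [0,-0.0005,0,0,0,0,0.004],
    [0,-0.001,0,0,0,0,0.004],
    [0,-0.001,0,0,0,0,0.004],
  ],
)

```text
t: 32.28
tcp_pos: [0.519, -0.0461, 0.0457]
ee_rot: [0.001, 0.791, -0.612, -0.0]
force: [-4.2, -1.2, 3.0]
finger_gap: 0.115
gripper_force: 59.3
```

Call:
jog_arm(
  series=[
    [0,-0.0005,0,0,0,0,0.004],
    [0,-0.001,0,0,0,0,0.004],
    [0,-0.001,0,0,0,0,0.004],
  ],
)

```text
t: 32.53
tcp_pos: [0.5201, -0.0459, 0.0457]
ee_rot: [0.0, 0.791, -0.612, -0.0]
force: [-4.8, -1.0, 3.8]
finger_gap: 0.116
gripper_force: 59.3
```

Call:
jog_arm(
  series=[
    [0,-0.0005,0,0,0,0,0.004],
    [0,-0.001,0,0,0,0,0.004],
    [0,-0.001,0,0,0,0,0.004],
  ],
)

```text
t: 32.78
tcp_pos: [0.5202, -0.0459, 0.0457]
ee_rot: [0.001, 0.791, -0.612, -0.001]
force: [-7.3, -0.7, 5.3]
finger_gap: 0.113
gripper_force: 59.7
```

Call:
jog_arm(
  series=[
    [0,-0.0005,0,0,0,0,0.004],
    [0,-0.0005,0,0,0,0,0.004],
  ],
)

```text
t: 32.95
tcp_pos: [0.5203, -0.0458, 0.0457]
ee_rot: [0.001, 0.791, -0.612, -0.001]
force: [-8.1, -0.8, 6.7]
finger_gap: 0.113
gripper_force: 59.9
```

At the stop: position is steady at 8 N. A light pull-back test will show whether the hook holds.

Call:
jog_arm(
  series=[
    [0,0.001,-0.0003,0,0,0,0.004],
    [0,0.002,-0.0003,0,0,0,0.004],
    [0,0.002,-0.0003,0,0,0,0.004],
  ],
)

```text
t: 33.2
tcp_pos: [0.5199, -0.0459, 0.0459]
ee_rot: [0.0, 0.791, -0.612, -0.0]
force: [-3.3, -1.2, 0.0]
finger_gap: 0.114
gripper_force: 58.9
```

Call:
jog_arm(
  series=[
    [0,0.001,0,0,0,0,0.004],
    [0,0.0015,0,0,0,0,0.004],
    [0,0.0015,0,0,0,0,0.004],
  ],
)

```text
t: 33.45
tcp_pos: [0.519, -0.0461, 0.0462]
ee_rot: [-0.0, 0.791, -0.612, 0.0]
force: [-2.4, -0.7, -0.8]
finger_gap: 0.115
gripper_force: 58.9
```

Call:
jog_arm(
  series=[
    [0,0.001,0,0,0,0,0.004],
    [0,0.001,0,0,0,0,0.004],
  ],
)

```text
t: 33.62
tcp_pos: [0.5188, -0.0462, 0.0464]
ee_rot: [-0.001, 0.791, -0.612, 0.001]
force: [-0.5, -0.7, -1.6]
finger_gap: 0.115
gripper_force: 58.8
```

Call:
jog_arm(
  series=[
    [0,0.0005,0,0,0,0,0.004],
    [0,0.001,0,0,0,0,0.004],
    [0,0.001,0,0,0,0,0.004],
  ],
)

```text
t: 33.87
tcp_pos: [0.5187, -0.0462, 0.0467]
ee_rot: [-0.001, 0.791, -0.612, 0.001]
force: [4.8, 0.3, -4.1]
finger_gap: 0.114
gripper_force: 58.6
```

Call:
jog_arm(
  series=[
    [0,0.0005,0,0,0,0,0.004],
    [0,0.001,0,0,0,0,0.004],
    [0,0.001,0,0,0,0,0.004],
  ],
)

```text
t: 34.12
tcp_pos: [0.5187, -0.0462, 0.047]
ee_rot: [-0.002, 0.791, -0.612, 0.002]
force: [6.9, 2.0, -4.3]
finger_gap: 0.114
gripper_force: 58.5
```

The hook holds against a 7 N pull with no movement, so it's latched. Relax, open and withdraw straight up.

Call:
jog_arm(
  series=[
    [0,-0.001,0.0005,0,0,0,0.004],
    [0,-0.002,0.0005,0,0,0,0.004],
    [0,-0.002,0.0005,0,0,0,0.03],
    [0,-0.002,0.0005,0,0,0,0.04],
    [0,-0.002,0.0005,0,0,0,0.04],
    [0,-0.002,0.0005,0,0,0,0.04],
    [0,-0.002,0.0005,0,0,0,0.04],
  ],
)

```text
t: 34.7
tcp_pos: [0.5175, -0.0466, 0.0457]
ee_rot: [0.0, 0.791, -0.612, -0.0]
force: [0.9, -0.3, -0.3]
finger_gap: 0.465
gripper_force: 0.0
```

Call:
jog_arm(
  series=[
    [0,0,-0.01,0,0,0,0.04],
    [0,0,-0.04,0,0,0,0.04],
    [0,0,-0.08,0,0,0,0.04],
    [0.015,0,-0.12,0,0,0,0.04],
    [0.03,0,-0.16,0,0,0,0.04],
    [0.04,-0.01,-0.18,0,0,0,0.04],
    [0.04,-0.01,-0.18,0,0,0,0.04],
    [0.04,-0.01,-0.18,0,0,0,0.04],
  ],
)

```text
t: 35.37
tcp_pos: [0.5385, -0.083, 0.228]
ee_rot: [-0.001, 0.791, -0.612, 0.001]
force: [0.2, 0.9, -0.1]
finger_gap: 0.466
gripper_force: 0.0
```

```bash
python3 - <<'E'
from h import *
plan([]);c,im=snap('w18')
u=np.r_[np.cos(np.radians(14.6)),np.sin(np.radians(14.6)),0];v=np.r_[-u[1],u[0],0];C=np.r_[.5454,-.0388,0]
P=lambda a,b,z:proj(c,C+u*a/1e3+v*b/1e3+[0,0,z/1e3])
print("pred rear corners",P(-59,32,66),P(-59,-32,66),"nose",P(53,0,66))
# brightness profile along cover centre line in scale x at z 66, and across
for y in(-15,0,15): print(y,[int(im[int(q[1]),int(q[0])].max()) for q in(P(x,y,66) for x in range(-76,70,3))])
print([int(im[int(q[1]),int(q[0])].max()) for q in(P(-52,y,66) for y in range(-45,46,2))])
E
```

```text
t 35.3667 at [ 0.5385 -0.083   0.228 ] F [ 0.2  0.9 -0.1]
pred rear corners [366.46221993 282.49999058] [368.84389199 222.92452477] nose [256.17605899 253.75036367]
-15 [106, 103, 106, 103, 106, 102, 130, 134, 130, 132, 133, 129, 133, 132, 119, 132, 130, 129, 113, 132, 133, 132, 132, 132, 130, 133, 129, 130, 133, 134, 132, 130, 133, 133, 132, 133, 131, 131, 130, 134, 131, 212, 216, 19, 103, 100, 101, 100, 112]
0 [185, 154, 104, 108, 104, 108, 130, 130, 131, 130, 131, 128, 130, 132, 121, 129, 132, 130, 113, 130, 132, 130, 134, 129, 132, 131, 130, 130, 129, 131, 130, 100, 130, 128, 129, 213, 214, 215, 214, 215, 215, 214, 183, 38, 101, 102, 99, 102, 97]
15 [185, 186, 172, 106, 102, 106, 130, 131, 132, 133, 129, 129, 132, 133, 132, 129, 131, 128, 117, 129, 132, 133, 130, 131, 134, 133, 130, 128, 127, 131, 131, 129, 132, 176, 213, 213, 214, 215, 214, 213, 213, 213, 211, 19, 100, 101, 101, 101, 83]
[103, 106, 101, 104, 106, 101, 87, 120, 130, 131, 133, 130, 132, 136, 131, 130, 130, 130, 134, 132, 131, 132, 134, 132, 133, 133, 128, 131, 131, 131, 132, 131, 129, 130, 130, 132, 130, 131, 125, 104, 104, 102, 99, 100, 103, 103]
```

The final view shows the cover in place: its rear edge is at scale x -59, its nose at x 52, and it's centred between the rails. The arm is clear of everything, so I'm handing in.

```bash
python3 -c "
from station import robot
print(robot.close_job())"
```

```text
the job is handed in; nothing more can be done
None
```

The battery pack is in the bay and the cover is latched: it held a 7 N pull after a peak push of about 8 N, and I handed in at about 35 s. My first try at the bay caught its rim and I had to regrip the pack, and I viewed 12 pictures where the limit was 10.

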